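# Mount the eyelet-die carriage on the anvil's dovetail and clamp it

## Robot

A 6-joint arm with a two-finger parallel gripper is mounted at the origin on the work surface. World frame = base frame: x ahead of the robot, y to its left, z up, the work surface at z = 0. Lengths are in mm, angles in rad, forces in N, time in s.
With the tool pointing down it reaches from about 300 to 850 mm from the base axis. Payload 5.4 kg.
Tool frame: the origin (TCP) lies midway between the tips of the shut fingers; the grasp point (between the pads) lies 19 mm behind it (manip.grasp_offset is the z of the grasp point in the tool frame, in mm); z points along the fingers, y is the line along which they close (so a half turn about z gives the same grasp; the last joint's range is limited). The gripper opens to 85 mm and grips with 20 to 120 N. Pads are 22 mm wide; open, the fingers measure 114 mm over their backs; the gripper's body (76 mm by 85 mm) begins 54 mm behind the grasp point. The pads swing forward as they close: fully open they stand 13 mm farther back than shut.
Start: joints at [1.137, 0.158, 1.597, -0, 1.386, -0.21], TCP at [127.625, 560.641, 231.299] pointing down, gripper open.
Joint ranges: [-2.91, 2.91], [-0.94, 2.29], [0.18, 2.7], [-1.29, 4.43], [0.17, 2.64], [-3, 3]. Speed limits (rad/s): [2.57, 2.57, 3.14, 3.14, 3.14, 3.14].

## Interface

Orientations are given as a unit quaternion [w, x, y, z].
In Python, from cell import sensors, eyes, manip gives the robot as it stands.
- The arm moves only by the tool servo_tool, never from a script. Its argument "rows" is a list that holds one entry, the list of rows, each a list of 4 numbers: the shift along the tool's x, y, z in m, then the turn about the tool's z in degrees. In form: [[[dx, dy, dz, twist], ...]]. A call has 1 to 5 rows; each row is the pose to reach, as a shift and turn from the pose commanded when the call began, along the tool's axes at that moment; what a row does not reach only later rows make up. A row lasts 1/12 s, in which the tool goes at most 41.7 mm and 7.16 degrees, less where a joint would pass 70% of its speed; a pose out of reach is approached as far as the arm can. A call with a gripper value outside its range is refused whole. "fingers" is the opening, from 0 (shut) to 1 (fully open), set as the call begins (left out, the last holds). The fingers move at their own pace and stop on an object; "grip_force" is the grip in N (left out, the last holds). Time passes only in rows, so rows that repeat a pose let the fingers close. It gives the time, the measured TCP pose, the force, the opening and the grip force at its end, in the units of the state.
- sensors.get_obs(): the state, without advancing time (a new reading comes with each control period).
- eyes.grab_frame(name): name is "scene" or "top" or "wrist"; returns the picture (384x512x3 uint8, red, green, blue); there is no depth.
- eyes.camera_params(name): a dict with "K" (3x3 intrinsics, pixels), "dist" ([k1, k2, p1, p2, k3] as OpenCV has them; the pictures are not rectified), "rvec" (rotation vector, rad) and "tvec" (3), from world to camera coordinates, as OpenCV has them; the wrist camera has in their place "tool_from_camera" (4x4, takes a point from camera to tool coordinates, whose origin is the TCP and whose axes are the flange's). Camera axes: x right, y down, z forward; pixel columns grow to the right and rows downward; lengths in mm; the calibration is good to about 2 mm. A picture is of the moment at which its call begins: read the wrist's pose just before it. camera_params takes no time and is no camera call.
- manip.job_done(): hands the job in; it is judged then, once.
Trained networks look in the newest picture that a camera, given by its name, has taken for a name from the list of things; names that differ only in an ending like _2 or _b are one class to them, and where a whole thing is asked for, a point or a joint stands for the part that bears it (a point fixed in the world has none). Each returns a list of dicts, best first, with "conf" (0 to 1); they miss things now and then, are a little off and sometimes report something else, mostly with a low value. They report only what shows in the picture. A call takes as long as a camera call. They do not tell look-alikes from the thing itself.
- eyes.regions_of(query, camera): "mask" (384x512 bool, what is visible of it) and "rect" ([left, top, width, height] in pixels, round what is visible of it).
- eyes.landmark_of(query, camera): "position" ([column, row] in pixels: a listed point, or the origin of a listed thing).
The state is a dict: "time": time; "joints": joint angles; "dq": joint speeds; "effort": joint torques, N m; "ee_pos": TCP position; "tool_rot": TCP orientation; "contact_force": force on the tool from outside, world axes, zero at the start; "moment": the same for the moment, N m; "finger_gap": finger opening in mm; "grip_force": force on a finger pad.
Only numpy, scipy, OpenCV 4.12 (cv2) and the standard library are available. Lean on these libraries where they do the work, as an engineer would, in place of code of your own. Each camera call takes 0.05 s, during which the arm holds its last target. There are 200 camera calls.

## Task

Take the loose aluminium die carriage and slide it onto the anvil block's dovetail rail from the rail's open end, easing it along by feel so that it never jams or strikes hard, until it is fully home against the stop screw, its spring nose pressed right in until all is solid. Then tighten the clamp knob on the carriage's side (clockwise) until it is firmly tight, let go, and leave the other things on the bench where they are.

Things in the scene. Friction and masses are not known exactly. Their poses are not given: they have to be found in the camera images.
- carriage_grip (a point): Loose aluminium die carriage, 0.4 kg. Point: centre of its square boss (30 x 30 mm, 40 mm tall), 48 mm above its underside; boss top 14.5 mm above it, plus a 6 mm steel die. x runs along the dovetail slot, z up. Carriage 70 mm long in x, plate 68 mm wide, plate top 25.5 mm below the point. Knob on its +y side. Gripped on the boss faces across x, no finger nears the knob.
- slot_roof (a point): On the carriage: centre of the dovetail slot's roof, 35.5 mm below carriage_grip (12.5 mm above the underside). The slot is open at both ends and clears the rail by 1 mm a side and up to 1.4 mm in height. The carriage works equally well turned end for end.
- knob_grip (a point): Black clamp knob on the carriage's side shelf: a bar 46 mm long (x), 12 mm thick (y), 22 mm high, on an upright spindle. Point: on the spindle axis, 5 mm below the bar's top, 27 mm above the shelf, at carriage_grip + (0, 54, -3) mm in carriage axes. It turns with the knob; at joint 0 its axes are parallel to the carriage's.
- knob (a joint): Clamp knob angle, rad: 0 loose, grows clockwise seen from above, 1.25 at most; starts at 0 to 0.15, stays where left (turned very hard it may spring back by 0.1). Drives the jaw in by 3 mm per rad. Below about 0.8 it turns freely (0.12 N m of friction) while play is taken up; then the jaw bites and the torque rises, to about 0.27 N m at 1.25. Firmly tight from about 1.0 on.
- jaw: Steel clamp jaw, 24 mm long, in the middle of the carriage's +y cheek below the knob shelf; the knob presses it sideways against the rail's flank. Its origin is the centre of the carriage's underside.
- anvil: Grey cast-iron anvil block bolted to the bench: foot 236 x 112 x 12 mm, body 230 x 90 mm, top 45 mm above the bench. Origin on the bench below its centre; x runs along the steel dovetail rail on its top, from the open end (x = -115 mm) to the stop bracket (x = +55 mm). Beyond the stop lies a flat striking pad 61 mm high.
- stop: Steel stop bracket across the rail's far end, 60 mm wide, 10 mm thick, up to 71 mm above the bench; origin at its foot, x away from the open end. From it an adjusting screw (head 11 mm across, centre 63.5 mm above the bench) points down the rail; its head stands 13 to 39 mm from the origin, differently each time and not measured. Its brass spring nose gives 3 mm (0.5 N), then all is solid.
- rail_mouth (a point): Middle of the rail's open end, 59 mm above the bench (height of the rail's top); x points along the rail to the stop. Rail: 40 mm wide at the top, 24 mm at the root, 14 mm high; its first 15 mm taper, by 2.5 mm a side and 1.8 mm in height at the very end.
- deepest (a point): On the rail's centre line, 94.5 mm above the bench, 127 mm along x from rail_mouth; x points to the stop, z up. A carriage resting on the rail has carriage_grip at this height; when home it lies on this line, 0 to 26 mm short of this point, as the stop screw is set.
- awl: Bystander: an awl with a walnut handle, 145 mm long, lying along its x; origin below its middle.
- eyelet_cup: Bystander: an open tin cup of eyelets, 72 mm across, 60 mm high; origin at the centre of its foot.
- shoe_tree: Bystander: a chunky yellow plastic shoe tree, 260 x 72 x 66 mm, lying along its x; origin below its middle.
- mallet: Bystander: a wooden mallet 250 mm long, head 64 mm thick and 95 mm wide; origin on the bench below the handle's fore part.
- wax_tin: Bystander: a closed flat wax tin, 62 mm across, 26 mm high; origin at the centre of its foot.
- brush: Bystander: a shoe brush, 150 x 46 x 36 mm; origin at the centre of its underside.
- punch_stand: Bystander: a wooden stand with four steel punches, 100 x 50 mm, up to 96 mm high; origin at the centre of its underside.
Mind the look-alikes: they are no part of the job. Leave any blue or yellow look-alike of the part that bears carriage_grip alone.

How it is judged (in metres and radians):
On the way, in this order (a step that is already met when the one before it is completed fails the run):
1. the carriage is on the dovetail, pushed fully home against the stop screw with more than 3 N, with the clamp still loose (x of carriage_grip in the frame of deepest between -0.029 and 0.0025 m and y of carriage_grip in the frame of deepest between -0.003 and 0.003 m and z of carriage_grip in the frame of deepest between -0.002 and 0.0025 m and angle between the x axis of carriage_grip and the x axis of deepest, either way round below 0.05 rad and angle between the z axis of carriage_grip and the z axis of deepest, either way round below 0.05 rad and contact force between stop and anything else above 3 N and value of joint knob below 0.5 rad), for 0.1 s.
2. the clamp knob is tightened: the jaw bears on the rail with more than 10 N, the carriage still against the stop's spring nose (x of carriage_grip in the frame of deepest between -0.029 and 0.0025 m and y of carriage_grip in the frame of deepest between -0.003 and 0.003 m and z of carriage_grip in the frame of deepest between -0.002 and 0.0025 m and angle between the x axis of carriage_grip and the x axis of deepest, either way round below 0.05 rad and angle between the z axis of carriage_grip and the z axis of deepest, either way round below 0.05 rad and contact force between stop and anything else above 0.1 N and contact force between jaw and anvil above 10 N), for 0.2 s.
At the end, for the whole second after the job is handed in: The carriage rests on the dovetail (within 3 mm of its centre line, 2.5 mm in height, 0.05 rad in line), the stop's spring nose still pressed in with more than 0.1 N (within 2.3 mm of solid); the knob is tight, the jaw bearing on the rail with more than 10 N; all is at rest (all of step 2 and linear speed of jaw below 0.01 m/s); the robot touches nothing.
It fails at once if the carriage is jammed or anything else is shoved against the anvil with more than 40 N before the carriage has reached the stop (contact force between anvil and anything else above 40 N and x of carriage_grip in the frame of deepest below -0.03 m).
It fails at once if the stop is hit or pushed with more than 30 N while the clamp is still loose (knob below 0.4 rad) (contact force between stop and anything else above 30 N and value of joint knob below 0.4 rad).
It fails at once if a bystander is moved more than 20 mm (distance of any of awl, eyelet_cup, shoe_tree, mallet, wax_tin, brush, punch_stand from where it was at the start of the episode above 0.02 m).
It also fails if it takes over 72 s, if anything falls off the work surface, if the arm or the gripper's body presses on something with over 40 N, if the wrist force passes 120 N, or if a joint passes its speed limit or range.

## Working session

There is one attempt and no reset: what is moved stays moved. The work goes in short steps, Python scripts to look and compute and a tool call to move; the robot and the scene stay as the last step left them, time stands still between calls to the robot, and variables do not carry over. Pictures are saved under pics/ and viewed, at most 10 in all, crops included, and the job is handed in when it is done.

Besides the shell and the picture viewer there is one more tool, called after "Emit:" as name(argument=value, ...) on one line, values as JSON. servo_tool: Moves the arm, as the interface text tells. Its arguments: {"type":"object","properties":{"rows":{"type":"array","items":{"type":"array","items":{"type":"array","items":{"type":"number"}}}},"fingers":{"type":"number"},"grip_force":{"type":"number"}},"required":["rows"]}

```bash
mkdir -p pics; ls; cat > h.py <<'E'
import numpy as np, cv2
from scipy.spatial.transform import Rotation as R
from cell import sensors, eyes, manip
def quatR(q): return R.from_quat([q[1],q[2],q[3],q[0]]).as_matrix()
def ray(cam,px,obs=None):
    p=eyes.camera_params(cam); K=np.array(p["K"],float); d=np.array(p["dist"],float)
    u=cv2.undistortPoints(np.array([[px]],float),K,d)[0,0]; v=np.array([u[0],u[1],1.])
    if cam=="wrist":
        o=obs or sensors.get_obs(); T=np.array(p["tool_from_camera"]); Rt=quatR(o["tool_rot"])
        return Rt@T[:3,3]+np.array(o["ee_pos"]), Rt@T[:3,:3]@v
    M=cv2.Rodrigues(np.array(p["rvec"],float))[0]; return -M.T@np.array(p["tvec"],float).ravel(), M.T@v
def atz(cam,px,z,obs=None):
    c,v=ray(cam,px,obs); return c+v*(z-c[2])/v[2]
E
python3 - <<'E'
from h import *
o=sensors.get_obs(); print(o); print(manip.grasp_offset)
ims=[]
for c in("scene","top"):
    im=eyes.grab_frame(c); cv2.imwrite(f"pics/{c}0.png",cv2.cvtColor(im,cv2.COLOR_RGB2BGR))
    for q,z in(("carriage_grip",48),("slot_roof",12.5),("knob_grip",45),("rail_mouth",59),("deepest",94.5),("anvil",0),("stop",45),("wax_tin",0),("awl",0),("eyelet_cup",0),("shoe_tree",0),("mallet",0),("brush",0),("punch_stand",0)):
        for r in eyes.landmark_of(q,c)[:3]: print(c,q,round(r["conf"],2),np.round(r["position"]),np.round(atz(c,r["position"],z)))
E
```

```text
pics
{'time': 0.0, 'joints': array([ 1.13689795e+00,  1.59079499e-01,  1.59821288e+00, -1.50893615e-05,
        1.38616743e+00, -2.10113861e-01]), 'dq': array([ 0.00012778,  0.00038118,  0.00062101, -0.00027176, -0.00110353,
        0.00108684]), 'effort': array([ 1.47872420e-04, -3.96004665e+01, -3.31430769e+01, -1.75956516e-04,
        8.35332175e-03,  1.24789480e-05]), 'ee_pos': array([127.38668482, 560.11293153, 230.30946429]), 'tool_rot': array([-2.88416025e-04,  1.11657495e-01,  9.93746312e-01, -8.87942371e-04]), 'contact_force': array([-0.27582671, -0.10983045, -1.05995102]), 'moment': array([-0.06076408,  0.03258807, -0.04855035]), 'grip_force': 0.0, 'finger_gap': 85.06657992559784}
-18.700000000000003
scene carriage_grip 0.72 [294. 285.] [658. 295.  48.]
scene carriage_grip 0.63 [328. 239.] [482. 228.  48.]
scene slot_roof 0.88 [292. 294.] [665. 302.  12.]
scene slot_roof 0.78 [402. 265.] [336. 404.  12.]
scene slot_roof 0.77 [331. 251.] [481. 249.  12.]
scene knob_grip 0.64 [294. 306.] [694. 345.  45.]
scene knob_grip 0.56 [390. 247.] [341. 348.  45.]
scene knob_grip 0.55 [
[... 1168 characters left out ...]
_grip 0.56 [186. 195.] [542. 247.  45.]
top knob_grip 0.51 [158. 155.] [692. 353.  45.]
top rail_mouth 0.69 [238. 178.] [598.  62.  59.]
top deepest 0.88 [277. 175.] [598. -76.  94.]
top anvil 0.72 [271. 181.] [598. -59.   0.]
top stop 0.64 [290. 179.] [ 596. -124.   45.]
top wax_tin 0.48 [256. 233.] [410.  -1.   0.]
top awl 0.56 [220. 147.] [733. 130.   0.]
top eyelet_cup 0.64 [195. 250.] [351. 219.   0.]
top shoe_tree 0.77 [394. 194.] [ 541. -503.    0.]
top shoe_tree 0.5 [277. 175.] [619. -79.   0.]
top mallet 0.57 [398. 192.] [ 547. -518.    0.]
top mallet 0.25 [288. 178.] [ 606. -120.    0.]
top brush 0.77 [129. 208.] [508. 468.   0.]
top punch_stand 0.65 [298. 138.] [ 762. -163.    0.]
```

```bash
python3 -c "
import cv2,numpy as np
a=cv2.imread('pics/scene0.png');b=cv2.imread('pics/top0.png')
cv2.imwrite('pics/both0.png',cv2.resize(np.vstack([a,b]),(800,1200))[:600]);cv2.imwrite('pics/top0b.png',cv2.resize(b,(800,600)))"
```

```text
(no output)
```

View pics/top0b.png

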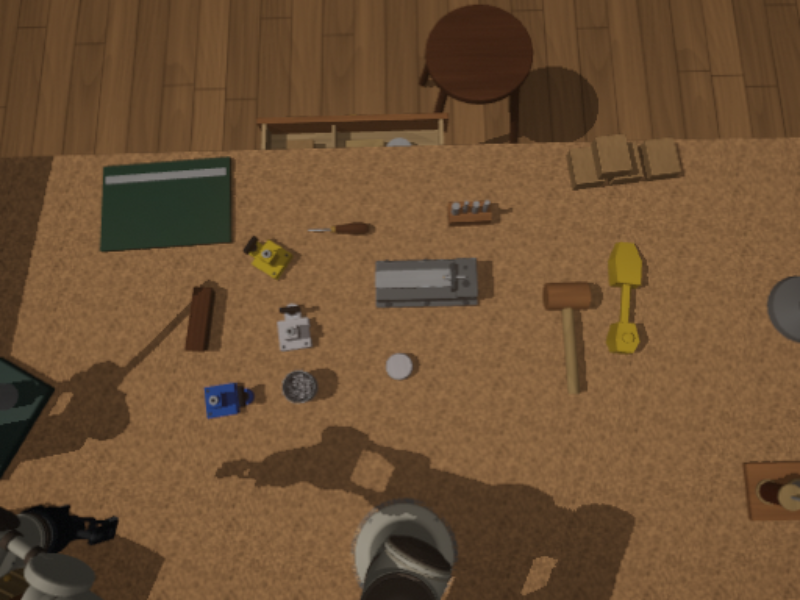

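View pics/both0.png

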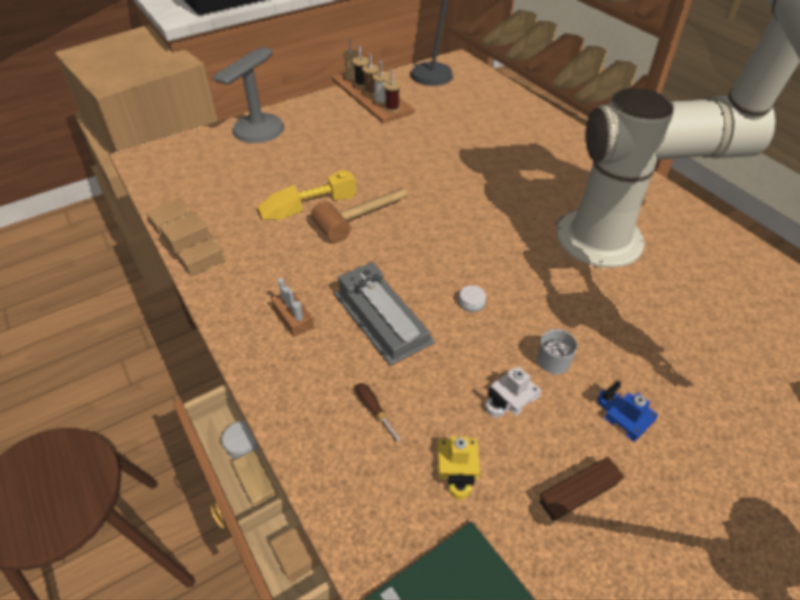

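The scene and top views agree. The aluminium carriage is at about (485, 245) mm (top picture 294,330), with its knob towards world +x. The rail mouth is at about (597, 58), with the rail running along −y. The blue and yellow carriages are the look-alikes. I'll move above the carriage.

Emit:
servo_tool(rows=[[[-0.036,-0.02,0,0],[-0.072,-0.04,0,0],[-0.108,-0.06,0,0],[-0.144,-0.08,0,0],[-0.18,-0.1,0,0]]], fingers=1.0)

```text
time: 1.92
ee_pos: [281.9, 421.8, 231.5]
tool_rot: [0.0, 0.111, 0.994, 0.0]
contact_force: [1.5, 0.2, 0.1]
finger_gap: 85.6
grip_force: 0.0
```

Emit:
servo_tool(rows=[[[-0.036,-0.02,0,0],[-0.072,-0.04,0,0],[-0.108,-0.06,0,0],[-0.144,-0.08,0,0],[-0.18,-0.1,0,0]]])

```text
time: 2.33
ee_pos: [435.5, 284.1, 231.6]
tool_rot: [0.0, 0.112, 0.994, 0.0]
contact_force: [-0.0, 0.4, 0.8]
finger_gap: 85.5
grip_force: 0.0
```

Emit:
servo_tool(rows=[[[-0.03,-0.014,0,0],[-0.055,-0.027,0,0],[-0.055,-0.027,0,0],[-0.055,-0.027,0,0],[-0.055,-0.027,0,0]]])

```text
time: 2.75
ee_pos: [481.5, 247.5, 231.2]
tool_rot: [-0.0, 0.112, 0.994, 0.0]
contact_force: [-0.6, -0.2, 0.2]
finger_gap: 85.5
grip_force: 0.0
```

```bash
cat > w.py <<'E'
from h import *
import sys
def look(name,qs):
    o=sensors.get_obs(); im=eyes.grab_frame("wrist"); cv2.imwrite(f"pics/{name}.png",cv2.cvtColor(im,cv2.COLOR_RGB2BGR))
    Rt=quatR(o["tool_rot"]); print("t",round(o["time"],2),"tcp",np.round(o["ee_pos"],1),"j",np.round(o["joints"],2),"tool y ang",np.degrees(np.arctan2(Rt[1,1],Rt[0,1])),"F",np.round(o["contact_force"],1),"tilt",np.round(Rt[:,2],3))
    for q,z in qs:
        for r in eyes.landmark_of(q,"wrist")[:3]:
            p=atz("wrist",r["position"],z,o); print(q,round(r["conf"],2),np.round(r["position"]),np.round(p,1),"tool",np.round(Rt.T@(p-o["ee_pos"]),1))
E
python3 - <<'E'
from w import *
print(np.round(eyes.camera_params("wrist")["tool_from_camera"],2))
look("w1",[("carriage_grip",48),("slot_roof",12.5),("knob_grip",45)])
E
```

```text
[[   0.     -0.97   -0.26   67.11]
 [   1.      0.      0.     -0.78]
 [   0.     -0.26    0.97 -141.45]
 [   0.      0.      0.      1.  ]]
t 2.75 tcp [481.5 247.5 231.2] j [ 0.25  0.07  1.69  0.    1.38 -1.1 ] tool y ang 77.17611870596242 F [-0.6 -0.2  0.2] tilt [-0.001  0.    -1.   ]
carriage_grip 0.97 [256. 174.] [482.9 243.   48. ] tool [ -2.5  -4.1 183.2]
carriage_grip 0.56 [327. 297.] [662.2 296.9  48. ] tool [-165.4   88.3  183.1]
slot_roof 0.98 [324. 280.] [661.  301.1  12.5] tool [-163.3   92.1  218.6]
slot_roof 0.87 [370.   6.] [330.5 408.8  12.5] tool [182.9 123.8 218.8]
slot_roof 0.86 [256. 166.] [479.2 243.8  12.5] tool [  1.2  -4.1 218.7]
knob_grip 0.86 [330.  19.] [341.8 353.1  45. ] tool [159.5  72.  186.3]
knob_grip 0.61 [367. 304.] [686.6 347.1  45. ] tool [-178.1  142.7  186.1]
```

View pics/w1.png

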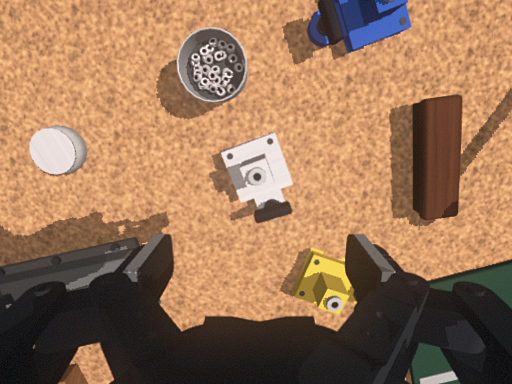

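Wrist view: the aluminium carriage's boss is at (256,174) and its knob at (272,211). The cup is clear at (212,65), and part of the anvil's near edge shows at (0–138, 240–268). Next I'll get the angles.

```bash
python3 - <<'E'
from h import *
im=cv2.imread("pics/w1.png")
hsv=cv2.cvtColor(im,cv2.COLOR_BGR2HSV)
m=((hsv[...,1]<60)&(hsv[...,2]>140)).astype(np.uint8); m[:125]=0;m[225:]=0;m[:,:210]=0;m[:,305:]=0
n,l,s,c=cv2.connectedComponentsWithStats(m); i=1+np.argmax(s[1:,4]); print(s[i],c[i])
pts=[atz("wrist",[float(x),float(y)],22.5)[:2] for y,x in np.argwhere(l==i)]
r=cv2.minAreaRect(np.array(pts,np.float32)); print(r)
g=lambda a,z: atz("wrist",a,z)[:2]
def ang(a,b,z): d=g(b,z)-g(a,z); return np.degrees(np.arctan2(d[1],d[0]))
print("back edge",ang([221,152],[273,134],22.5),"die->knob",ang([257,177],[272,211],48),g([257,177],68.5),"bar",ang([256,211],[290,204],50),"anvil foot",ang([0,268],[138,240],12))
crop=cv2.resize(im[120:235,195:310],(690,690))[:600]; cv2.imwrite("pics/c1.png",crop)
E
```

```text
[ 221  132   72   77 3240] [258.19135802 169.99104938]Traceback (most recent call last):
  File "<stdin>", line 6, in <module>
  File "h.py", line 13, in atz
    c,v=ray(cam,px,obs); return c+v*(z-c[2])/v[2]
        ~~~^^^^^^^^^^^^
  File "h.py", line 9, in ray
    o=obs or sensors.get_obs(); T=np.array(p["tool_from_camera"]); Rt=quatR(o["tool_rot"])
             ~~~~~~~~~~~~~~~^^
ValueError: time passes only in moves, steps and waits
```

```bash
python3 - <<'E'
from h import *
im=cv2.imread("pics/w1.png"); o=sensors.get_obs()
crop=cv2.resize(im[125:225,205:305],(600,600)); cv2.imwrite("pics/c1.png",crop)
g=lambda a,z: atz("wrist",a,z,o)[:2]
def ang(a,b,z): d=g(b,z)-g(a,z); return np.degrees(np.arctan2(d[1],d[0]))
print("back edge",ang([221,152],[273,134],22.5),"right edge",ang([273,134],[292,186],22.5),"die->knob",g([272,211],50)-g([257,177],68.5),g([257,177],68.5),"bar",ang([256,211],[290,204],50),"anvil foot",ang([0,268],[138,240],12))
E
```

```text
back edge 96.24781219130963 right edge 8.324583163558279 die->knob [47.97513782  7.18070516] [481.56303664 245.18273717] bar 89.60851103790172 anvil foot 89.73301865520028
```

View pics/c1.png

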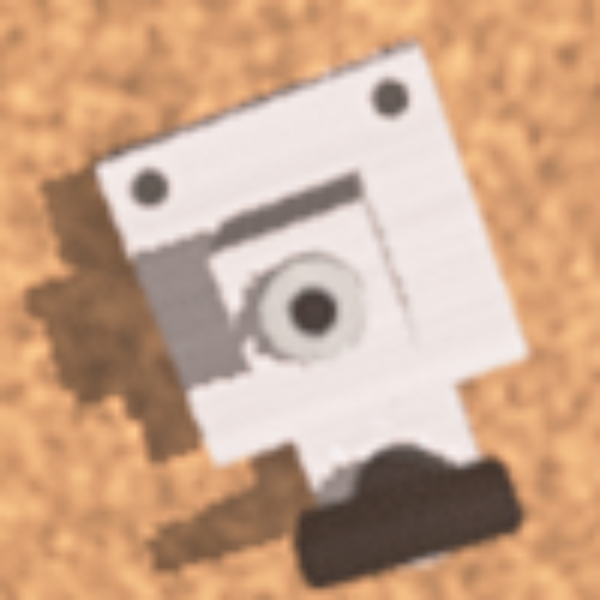

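The crop shows the plate corners at (97,165), (418,42), (527,352) and (220,465), the die at (315,310), and the knob bar from (300,550) to (520,495).

```bash
python3 - <<'E'
from h import *
o=sensors.get_obs()
g=lambda a,z: atz("wrist",[205+a[0]/6-.4,125+a[1]/6-.4],z,o)[:2]
def ang(a,b,z): d=g(b,z)-g(a,z); return round(np.degrees(np.arctan2(d[1],d[0])),1),round(np.hypot(*d),1)
TL,TR,BR,BL=(97,165),(418,42),(527,352),(220,465)
for a,b in((TL,TR),(BL,BR),(TL,BL),(TR,BR),((150,187),(390,98))): print(ang(a,b,22.5))
print("centre",np.mean([g(p,22.5) for p in(TL,TR,BR,BL)],0),"die",g((313,310),68.5))
print("bar",ang((303,510),(500,460),50),ang((320,585),(520,525),50))
print(eyes.camera_params("wrist")["K"])
E
```

```text
(np.float64(98.1), np.float64(69.1))
(np.float64(98.3), np.float64(68.8))
(np.float64(7.9), np.float64(67.9))
(np.float64(7.7), np.float64(67.6))
(np.float64(97.6), np.float64(51.7))
centre [480.44879102 245.35556254] die [480.71932074 245.11602721]
bar (np.float64(92.3), np.float64(39.8)) (np.float64(95.1), np.float64(41.4))
[[289.12183359   0.         258.87022034]
 [  0.         289.12183359 189.9639087 ]
 [  0.           0.           1.        ]]
```

Emit:
servo_tool(rows=[[[0.0005,-0.0025,0.03,-7],[0.0005,-0.0025,0.06,-14],[0.0005,-0.0025,0.09,-20.8],[0.0005,-0.0025,0.12,-20.8],[0.0005,-0.0025,0.13,-20.8]]])

```text
time: 3.37
ee_pos: [477.1, 244.7, 96.8]
tool_rot: [-0.004, -0.07, 0.998, -0.001]
contact_force: [-1.7, 0.5, -0.4]
finger_gap: 85.3
grip_force: 0.0
```

Emit:
servo_tool(rows=[[[0,0,0.02,0],[0,0,0.04,0],[0,0,0.06,0],[0,0,0.07,0],[0,0,0.072,0]]], fingers=0.7)

```text
time: 3.78
ee_pos: [479.4, 245.0, 28.0]
tool_rot: [-0.002, -0.07, 0.998, -0.0]
contact_force: [-1.5, 0.5, -0.3]
finger_gap: 59.7
grip_force: 0.0
```

```bash
python3 - <<'E'
from w import *
look("w2",[])
E
```

```text
t 3.78 tcp [479.4 245.   28. ] j [ 0.25  0.32  1.84  0.    0.98 -1.46] tool y ang 97.9958445772163 F [-1.5  0.5 -0.3] tilt [-0.003 -0.001 -1.   ]
```

View pics/w2.png

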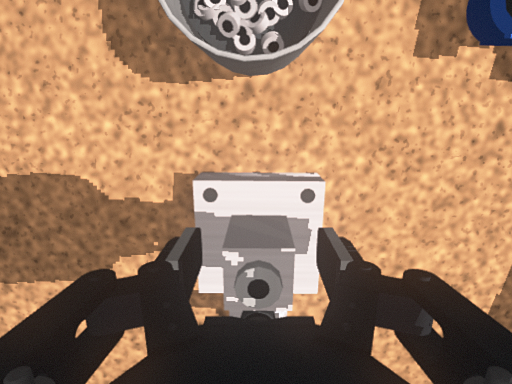

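The boss (column 258) is centred between the fingers (200 and 322) and square to them, so I'll close and lift.

Emit:
servo_tool(rows=[[[0,0,0,0],[0,0,0,0],[0,0,0,0],[0,0,0,0],[0,0,0,0]]], fingers=0, grip_force=50)

```text
time: 4.25
ee_pos: [482.3, 245.1, 31.1]
tool_rot: [0.002, -0.07, 0.998, 0.0]
contact_force: [-0.2, -1.1, 5.8]
finger_gap: 29.5
grip_force: 51.2
```

Emit:
servo_tool(rows=[[[0,0,0,0],[0,0,0,0],[0,0,-0.005,0],[0,0,-0.02,0],[0,0,-0.04,0]]])

```text
time: 4.67
ee_pos: [477.7, 244.2, 67.1]
tool_rot: [-0.004, -0.07, 0.998, -0.001]
contact_force: [-0.3, 0.0, -5.2]
finger_gap: 29.6
grip_force: 50.0
```

Held: gap 29.5 mm, about 5 N of weight. Now I'll go above the rail mouth, turned in line, and take a close look.

Emit:
servo_tool(rows=[[[-0.005,-0.008,-0.025,0],[-0.02,-0.028,-0.045,2],[-0.042,-0.053,-0.062,4],[-0.063,-0.079,-0.075,6],[-0.081,-0.102,-0.082,8]]])

```text
time: 5.08
ee_pos: [576.6, 153.9, 152.9]
tool_rot: [0.001, 0.001, 1.0, -0.0]
contact_force: [0.3, 1.0, -5.4]
finger_gap: 29.1
grip_force: 50.5
```

Emit:
servo_tool(rows=[[[-0.009,-0.015,0,0],[-0.015,-0.026,0,0],[-0.015,-0.026,0,0],[-0.015,-0.026,0,0],[-0.015,-0.026,0,0]]])

```text
time: 5.5
ee_pos: [588.6, 130.0, 150.1]
tool_rot: [-0.002, -0.0, 1.0, 0.0]
contact_force: [0.8, 0.3, -5.7]
finger_gap: 29.0
grip_force: 50.6
```

```bash
python3 - <<'E'
from w import *
look("w3",[("rail_mouth",59),("deepest",94.5),("stop",45),("carriage_grip",168)])
o=sensors.get_obs()
im=eyes.grab_frame("top"); cv2.imwrite("pics/top3.png",cv2.cvtColor(im,cv2.COLOR_RGB2BGR))
for q,z in(("rail_mouth",59),("deepest",94.5),("stop",45),("anvil",0)):
    for r in eyes.landmark_of(q,"top")[:2]: print(q,round(r["conf"],2),np.round(r["position"],1),np.round(atz("top",r["position"],z),1))
E
```

```text
t 5.5 tcp [588.6 130.  150.1] j [ 0.02  0.3   1.59  0.    1.25 -1.55] tool y ang 90.02207433943018 F [ 0.8  0.3 -5.7] tilt [-0.003  0.001 -1.   ]
rail_mouth 0.8 [169. 204.] [596.7  53.3  59. ] tool [ -8.4 -76.8  91. ]
carriage_grip 0.91 [262. 256.] [587.1 130.8 168. ] tool [  1.5   0.8 -17.9]
carriage_grip 0.76 [436. 265.] [592.6 215.1 168. ] tool [ -4.   85.1 -17.9]
rail_mouth 0.68 [239.8 181.4] [586.2  53.7  59. ]
deepest 0.72 [273.9 173.2] [605.  -66.3  94.5]
deepest 0.31 [358.7 211.1] [ 468.7 -347.1   94.5]
anvil 0.68 [269.  180.6] [599.5 -49.8   0. ]
```

View pics/w3.png

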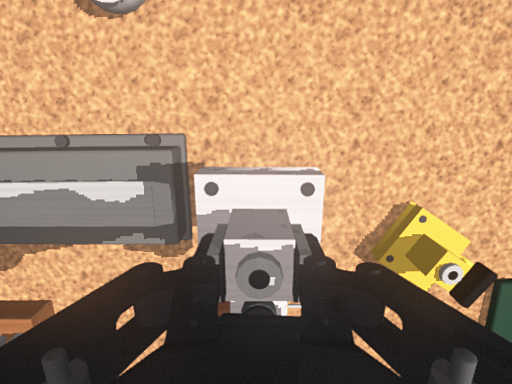

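The carriage hangs square in the grip. The anvil lies to its left, its mouth end near column 186 and its sides near rows 135 and 243. I'll measure the edges.

```bash
python3 - <<'E'
from h import *
im=cv2.imread("pics/w3.png"); 
cv2.imwrite("pics/c3.png",cv2.resize(im[125:255,0:200],(800,520),interpolation=cv2.INTER_CUBIC))
g=cv2.cvtColor(im,cv2.COLOR_BGR2GRAY).astype(float)
for c in(5,45,90,130): print(c,[int(v) for v in g[128:250,c:c+10].mean(1)])
E
```

```text
5 [190, 192, 190, 186, 183, 187, 186, 125, 102, 125, 133, 136, 137, 137, 136, 135, 136, 137, 138, 115, 72, 70, 75, 98, 120, 130, 134, 136, 136, 135, 135, 135, 135, 135, 135, 135, 135, 135, 135, 135, 135, 135, 135, 135, 135, 135, 134, 134, 134, 134, 136, 129, 99, 93, 141, 213, 226, 226, 224, 221, 218, 215, 215, 218, 222, 223, 223, 225, 199, 147, 125, 126, 129, 129, 130, 130, 131, 131, 130, 129, 130, 132, 133, 132, 130, 132, 130, 129, 130, 129, 128, 129, 129, 129, 128, 126, 129, 129, 108, 80, 79, 80, 81, 80, 80, 80, 80, 81, 80, 80, 80, 81, 80, 80, 77, 74, 117, 118, 111, 110, 113, 113]
45 [190, 191, 188, 185, 187, 196, 167, 110, 120, 132, 137, 137, 135, 136, 137, 137, 139, 139, 128, 88, 74, 76, 83, 117, 129, 134, 138, 137, 137, 138, 137, 137, 136, 137, 137, 137, 137, 137, 136, 137, 137, 137, 137, 136, 137, 137, 137, 137, 136, 137, 137, 136, 129, 131, 167, 209, 227, 226, 224, 222, 224, 181, 126, 126, 131, 132, 132, 130, 129, 129, 128, 128, 130, 133, 132, 133, 135, 134, 132, 132, 131, 132, 133, 132, 132, 133, 131, 129, 130, 130, 129, 130, 131, 134, 132, 129, 131, 133, 117, 82, 82, 83, 84,
[... 579 characters left out ...]
7, 85, 86, 85, 87, 87, 86, 86, 86, 86, 85, 86, 86, 86, 86, 82, 92, 149, 192, 184, 181, 184, 189]
130 [170, 172, 174, 175, 175, 166, 105, 126, 136, 142, 141, 141, 141, 141, 141, 141, 143, 133, 90, 78, 78, 86, 112, 132, 136, 140, 141, 140, 140, 140, 141, 139, 140, 139, 139, 139, 140, 134, 123, 120, 120, 119, 120, 119, 119, 122, 124, 123, 124, 124, 124, 106, 85, 160, 216, 224, 224, 223, 221, 219, 217, 216, 218, 220, 223, 224, 206, 185, 183, 157, 131, 129, 130, 132, 130, 131, 132, 132, 132, 129, 128, 129, 130, 130, 132, 131, 130, 128, 128, 131, 133, 132, 131, 133, 132, 130, 132, 133, 106, 87, 84, 85, 85, 83, 85, 115, 121, 125, 135, 136, 136, 135, 136, 136, 137, 122, 109, 118, 115, 108, 106, 103]
```

View pics/c3.png

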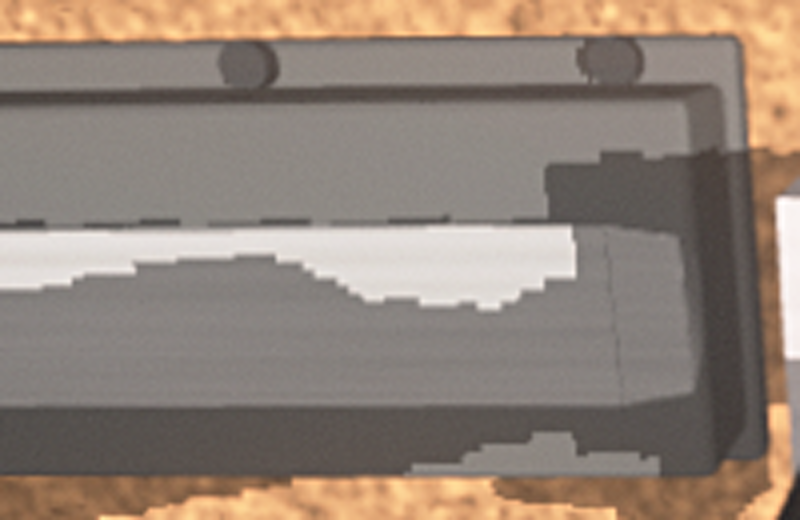

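```bash
python3 - <<'E'
from h import *
o=sensors.get_obs(); print(o["time"],np.round(o["ee_pos"],1))
g=lambda a,z: atz("wrist",a,z,o)[:2]
A=[g(p,59) for p in((9.5,182.3),(49.5,182),(94.5,181.3),(134.5,180.6))]
B=[g(p,59) for p in((9.5,226.2),(49.5,226.3),(94.5,226.1),(134.5,226.0))]
print(np.round(A,1),np.round(B,1))
for L in(A,B): L=np.array(L); k=np.polyfit(L[:,1],L[:,0],1); print("dx/dy",k)
print("foot",[np.round(g(p,12),1) for p in((9.5,135),(134.5,133.5),(185,134.3))],"mouth end",g((170,184),57.2),g((174.5,222),57.2),"taper start",g((151,182),59),g((155,226),59))
im=cv2.imread("pics/w3.png"); cv2.imwrite("pics/c4.png",cv2.resize(im[155:305,185:335],(600,600),interpolation=cv2.INTER_CUBIC))
E
```

```text
6.0 [590.2 129.3 151.3]
[[579.9 -83.8]
 [579.6 -48.3]
 [579.   -9.3]
 [578.4  24.8]] [[620.1 -93.2]
 [619.9 -56.2]
 [619.4 -15.4]
 [619.1  20.2]]
dx/dy [-1.35808089e-02  5.78837299e+02]
dx/dy [-8.66100132e-03  6.19307403e+02]
foot [array([ 543.6, -115.8]), array([543.,   9.]), array([543.9,  57.8])] mouth end [581.77831638  53.88754515] [615.9743622   55.08333507] taper start [579.61632315  38.62096855] [619.04989742  38.26000318]
```

View pics/c4.png

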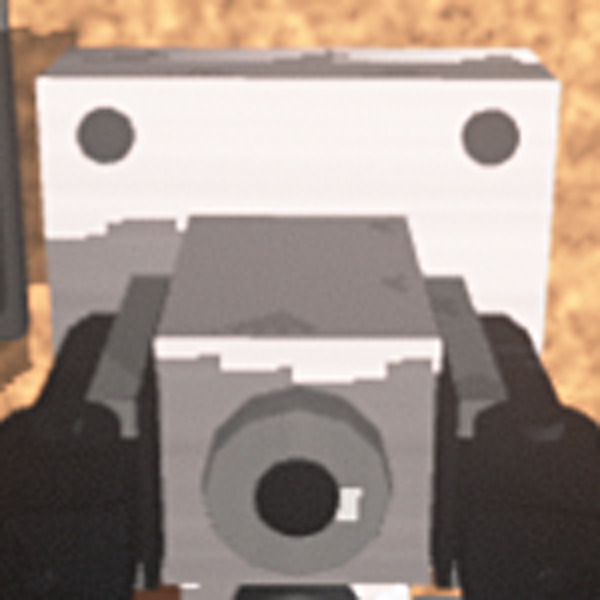

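```bash
python3 - <<'E'
from h import *
o=dict(sensors.get_obs()); o["tool_rot"]=[0,0,1,0]; o["ee_pos"]=np.array([0,0,150.5])  # tool frame, level: tool x=-X, y=+Y
g=lambda a,z: np.round(atz("wrist",a,z,o)[:2],2)
c=lambda x,y:(185+x/4-.4,155+y/4-.4)
print("screws",g(c(106,135),143.6),g(c(491,137),143.6),"far plate corners",g(c(38,77),143.6),g(c(558,79),143.6))
print("boss top corners",g(c(155,338),183.6),g(c(441,338),183.6),"die",g(c(298,497),189.6))
A=[g(p,59) for p in((9.5,182.3),(49.5,182),(94.5,181.3),(134.5,180.6))]
B=[g(p,59) for p in((9.5,226.2),(49.5,226.3),(94.5,226.1),(134.5,226.0))]
print(A,B)
print("mouth",g((172.3,203),57.2),"foot",[g(p,12) for p in((9.5,135),(134.5,133.5),(185,134.3))])
print([round(float(x),2) for x in sensors.get_obs()["ee_pos"]])
E
```

```text
screws [-27.81 -25.94] [-27.6   25.22] far plate corners [-35.67 -34.54] [-35.49  33.68]
boss top corners [-17.04 -15.02] [-17.08  14.13] die [-2.46 -0.43]
[array([ -10.45, -212.3 ]), array([ -10.71, -176.97]), array([ -11.31, -138.05]), array([ -11.92, -104.06])] [array([  29.61, -221.65]), array([  29.4 , -184.75]), array([  28.93, -144.13]), array([  28.65, -108.66])]
mouth [  8.15 -74.46] foot [array([ -46.58, -244.35]), array([ -47.17, -119.87]), array([-46.28, -71.22])]
[590.15, 129.26, 151.34]
```

Relative to the carriage, the rail's centre line lies +10 mm in x, the mouth is about 74 mm ahead of the carriage centre, and the yaw needs about −0.5°. I'll touch the underside to the bench here first, to get the exact held height.

Emit:
servo_tool(rows=[[[-0.003,0,0.03,0],[-0.006,0,0.06,-0.5],[-0.01,0,0.09,-0.5],[-0.01,0,0.105,-0.5],[-0.01,0,0.11,-0.5]]])

```text
time: 6.42
ee_pos: [597.3, 129.0, 37.2]
tool_rot: [-0.004, -0.004, 1.0, -0.0]
contact_force: [-0.6, -0.5, -5.3]
finger_gap: 29.8
grip_force: 50.5
```

Emit:
servo_tool(rows=[[[0,0,0.003,0],[0,0,0.004,0],[0,0,0.004,0],[0,0,0.004,0],[0,0,0.004,0]]])

```text
time: 6.83
ee_pos: [601.4, 129.2, 38.9]
tool_rot: [0.001, -0.004, 1.0, 0.0]
contact_force: [-0.1, -0.1, -4.7]
finger_gap: 29.5
grip_force: 50.5
```

Emit:
servo_tool(rows=[[[0,0,0.002,0],[0,0,0.002,0],[0,0,0.002,0],[0,0,0.002,0],[0,0,0.002,0]]])

```text
time: 7.25
ee_pos: [600.2, 129.1, 35.3]
tool_rot: [-0.0, -0.004, 1.0, 0.0]
contact_force: [-0.2, 0.3, -6.1]
finger_gap: 29.4
grip_force: 50.6
```

Emit:
servo_tool(rows=[[[0,0,0.001,0],[0,0,0.001,0],[0,0,0.001,0],[0,0,0.001,0],[0,0,0.001,0]]])

```text
time: 7.67
ee_pos: [600.2, 129.1, 34.3]
tool_rot: [-0.0, -0.004, 1.0, -0.0]
contact_force: [-0.2, 0.9, -5.8]
finger_gap: 29.5
grip_force: 50.6
```

Emit:
servo_tool(rows=[[[0,0,0.001,0],[0,0,0.001,0],[0,0,0.002,0],[0,0,0.002,0],[0,0,0.002,0]]])

```text
time: 8.08
ee_pos: [600.1, 129.1, 32.2]
tool_rot: [-0.0, -0.004, 1.0, -0.0]
contact_force: [1.3, 0.5, -5.4]
finger_gap: 28.9
grip_force: 50.6
```

Emit:
servo_tool(rows=[[[0,0,0.001,0],[0,0,0.001,0],[0,0,0.001,0],[0,0,0.001,0],[0,0,0.001,0]]])

```text
time: 8.5
ee_pos: [600.2, 129.1, 31.3]
tool_rot: [-0.0, -0.004, 1.0, 0.0]
contact_force: [-0.2, 0.4, -4.9]
finger_gap: 29.5
grip_force: 50.8
```

Emit:
servo_tool(rows=[[[0,0,0.001,0],[0,0,0.001,0],[0,0,0.001,0],[0,0,0.001,0],[0,0,0.001,0]]])

```text
time: 8.92
ee_pos: [600.3, 129.1, 31.1]
tool_rot: [0.0, -0.004, 1.0, -0.0]
contact_force: [-5.4, -0.3, 5.9]
finger_gap: 29.2
grip_force: 51.9
```

The underside meets the bench at TCP 31.1, so the carriage rests on the rail at TCP z ≈ 77.7. I'll raise it to about 78.2 and approach the mouth.

Emit:
servo_tool(rows=[[[0,0,-0.005,0],[0,0,-0.02,0],[0.0005,0,-0.036,0],[0.0005,0,-0.046,0],[0.0005,0,-0.048,0]]])

```text
time: 9.33
ee_pos: [601.6, 129.1, 80.5]
tool_rot: [0.002, -0.004, 1.0, 0.0]
contact_force: [0.5, 0.2, -5.2]
finger_gap: 29.6
grip_force: 50.8
```

Emit:
servo_tool(rows=[[[0,-0.01,0,0],[0,-0.02,0,0],[0,-0.03,0,0],[0,-0.03,0,0],[0,-0.03,0,0]]])

```text
time: 9.75
ee_pos: [599.5, 98.0, 77.4]
tool_rot: [-0.001, -0.003, 1.0, 0.0]
contact_force: [-0.9, 0.8, -4.9]
finger_gap: 29.2
grip_force: 50.7
```

```bash
python3 - <<'E'
from w import *
look("w4",[("rail_mouth",59)])
im=cv2.imread("pics/w4.png"); cv2.imwrite("pics/c5.png",cv2.resize(im[125:275,60:260],(800,600),interpolation=cv2.INTER_CUBIC))
E
```

```text
t 9.75 tcp [599.5  98.   77.4] j [-0.04  0.4   1.62  0.    1.12 -1.61] tool y ang 90.369341215525 F [-0.9  0.8 -4.9] tilt [-0.001  0.    -1.   ]
rail_mouth 0.6 [184. 226.] [598.3  52.9  59. ] tool [  1.4 -45.1  18.4]
```

View pics/c5.png

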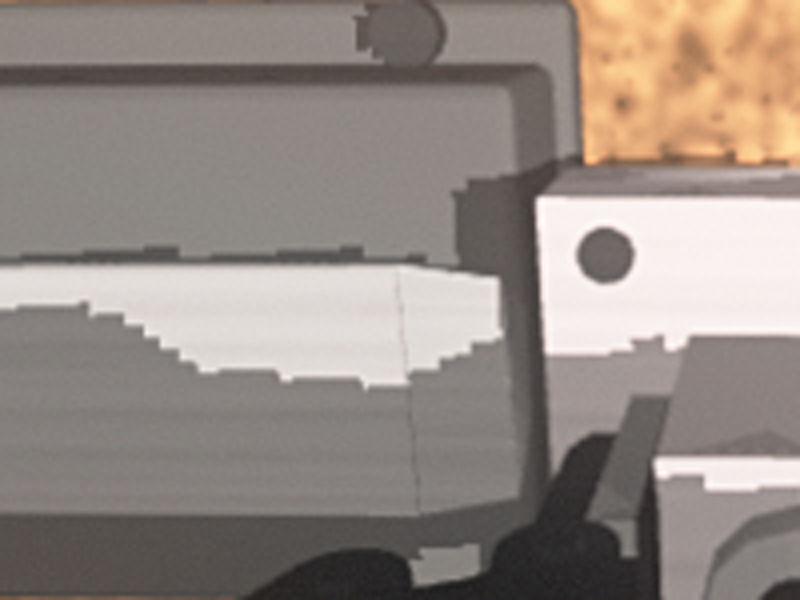

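The crop shows the carriage plate edge at y=195 just right of the rail mouth. The rail edges are at y=264 and y=515 and the mouth end is at x≈500–520, so it looks nearly centred.

```bash
python3 - <<'E'
from h import *
o=dict(sensors.get_obs()); o["tool_rot"]=[0,0,1,0]; o["ee_pos"]=np.array([0,0,78.])
g=lambda x,y,z: np.round(atz("wrist",(60+x/4-.4,125+y/4-.4),z,o)[:2],2)
print("plate",g(537,197,69.4),g(790,197,69.4),"boss",g(655,457,109.4),g(798,457,109.4))
print("rail far",g(10,264,59),g(398,265,59),"near",g(10,516,59),g(418,515,59),"mouth",g(500,275,57.2),g(520,497,57.2),"foot",g(10,4,12),g(560,3,12))
E
```

```text
plate [-35.31 -35.06] [-35.34  -1.49] boss [-16.37 -15.24] [-16.4   -0.44]
rail far [ -23.14 -115.45] [-23.07 -58.18] near [  17.52 -122.96] [ 16.78 -58.74] mouth [-21.08 -43.96] [ 14.56 -43.28] foot [ -58.22 -140.7 ] [-57.91 -42.24]
```

Emit:
servo_tool(rows=[[[0.0008,0,0,-0.3],[0.0015,-0.002,0,-0.3],[0.0015,-0.004,0,-0.3],[0.0015,-0.006,0,-0.3],[0.0015,-0.007,0,-0.3]]])

```text
time: 10.27
ee_pos: [598.6, 91.9, 78.4]
tool_rot: [0.0, -0.007, 1.0, -0.0]
contact_force: [-0.3, -0.8, -4.8]
finger_gap: 29.6
grip_force: 50.8
```

Emit:
servo_tool(rows=[[[0,-0.001,0,0],[0,-0.003,0,0],[0,-0.004,0,0],[0,-0.005,0,0],[0,-0.006,0,0]]])

```text
time: 10.68
ee_pos: [598.6, 86.0, 78.3]
tool_rot: [0.0, -0.007, 1.0, 0.0]
contact_force: [-1.1, 0.2, -5.4]
finger_gap: 29.2
grip_force: 50.8
```

Emit:
servo_tool(rows=[[[0,-0.001,0,0],[0,-0.002,0,0],[0,-0.003,0,0],[0,-0.004,0,0],[0,-0.005,0,0]]])

```text
time: 11.1
ee_pos: [598.7, 81.0, 78.3]
tool_rot: [-0.0, -0.007, 1.0, -0.0]
contact_force: [0.2, -0.5, -5.9]
finger_gap: 28.9
grip_force: 50.8
```

Emit:
servo_tool(rows=[[[0,-0.001,0,0],[0,-0.002,0,0],[0,-0.003,0,0],[0,-0.004,0,0],[0,-0.005,0,0]]])

```text
time: 11.52
ee_pos: [598.6, 76.0, 78.2]
tool_rot: [-0.0, -0.007, 1.0, 0.0]
contact_force: [-0.3, -0.7, -5.7]
finger_gap: 29.2
grip_force: 50.7
```

Emit:
servo_tool(rows=[[[0,-0.001,0,0],[0,-0.002,0,0],[0,-0.003,0,0],[0,-0.004,0,0],[0,-0.005,0,0]]])

```text
time: 11.93
ee_pos: [598.5, 71.1, 78.1]
tool_rot: [-0.0, -0.007, 1.0, 0.0]
contact_force: [-0.4, 0.9, -7.4]
finger_gap: 28.9
grip_force: 50.6
```

Emit:
servo_tool(rows=[[[0,-0.001,0,0],[0,-0.002,0,0],[0,-0.003,0,0],[0,-0.004,0,0],[0,-0.005,0,0]]])

```text
time: 12.35
ee_pos: [598.6, 66.1, 78.1]
tool_rot: [-0.0, -0.007, 1.0, 0.0]
contact_force: [-1.9, 1.5, -6.8]
finger_gap: 29.1
grip_force: 50.6
```

It's about 24 mm on with hardly any force. A slight downward pull says it sits a touch high, so I'll ease down 0.4 mm and go on.

Emit:
servo_tool(rows=[[[0,-0.001,0.0004,0],[0,-0.002,0.0004,0],[0,-0.004,0.0004,0],[0,-0.006,0.0004,0],[0,-0.007,0.0004,0]]])

```text
time: 12.77
ee_pos: [598.8, 58.8, 77.8]
tool_rot: [-0.0, -0.007, 1.0, 0.0]
contact_force: [-1.7, 1.0, -5.8]
finger_gap: 29.2
grip_force: 50.6
```

Emit:
servo_tool(rows=[[[0,-0.0015,0,0],[0,-0.003,0,0],[0,-0.0045,0,0],[0,-0.006,0,0],[0,-0.0075,0,0]]])

```text
time: 13.18
ee_pos: [598.9, 51.5, 77.8]
tool_rot: [-0.0, -0.007, 1.0, 0.0]
contact_force: [-2.4, 2.4, -7.1]
finger_gap: 29.2
grip_force: 50.5
```

Emit:
servo_tool(rows=[[[0,-0.0015,0,0],[0,-0.003,0,0],[0,-0.0045,0,0],[0,-0.006,0,0],[0,-0.0075,0,0]]])

```text
time: 13.6
ee_pos: [598.9, 44.0, 77.7]
tool_rot: [-0.0, -0.007, 1.0, 0.0]
contact_force: [-3.1, 1.9, -7.1]
finger_gap: 29.4
grip_force: 50.5
```

Emit:
servo_tool(rows=[[[0.0003,-0.0015,0.0002,0],[0.0005,-0.003,0.0002,0],[0.0005,-0.0045,0.0002,0],[0.0005,-0.006,0.0002,0],[0.0005,-0.0075,0.0002,0]]])

```text
time: 14.02
ee_pos: [598.9, 36.4, 77.8]
tool_rot: [0.0, -0.007, 1.0, -0.0]
contact_force: [-2.3, 1.5, -7.2]
finger_gap: 29.2
grip_force: 50.5
```

Emit:
servo_tool(rows=[[[0,-0.002,0,0],[0,-0.004,0,0],[0,-0.006,0,0],[0,-0.008,0,0],[0,-0.01,0,0]]])

```text
time: 14.43
ee_pos: [599.0, 26.3, 77.8]
tool_rot: [0.0, -0.007, 1.0, -0.0]
contact_force: [-2.7, 1.2, -6.9]
finger_gap: 29.4
grip_force: 50.5
```

```bash
python3 - <<'E'
from w import *
o=sensors.get_obs(); print(o["moment"])
E
```

```text
[ 0.34784935  0.51293339 -0.0975699 ]
```

Emit:
servo_tool(rows=[[[0.0003,-0.002,0,0.2],[0.0004,-0.004,0,0.2],[0.0004,-0.006,0,0.2],[0.0004,-0.008,0,0.2],[0.0005,-0.01,0,0.2]]])

```text
time: 14.85
ee_pos: [598.9, 16.2, 78.0]
tool_rot: [0.0, -0.005, 1.0, -0.0]
contact_force: [-1.3, 1.3, -6.5]
finger_gap: 29.3
grip_force: 50.7
```

Emit:
servo_tool(rows=[[[0,-0.002,0,0],[0,-0.004,0,0],[0,-0.006,0,0],[0,-0.008,0,0],[0,-0.01,0,0]]])

```text
time: 15.27
ee_pos: [598.9, 6.2, 77.9]
tool_rot: [0.0, -0.005, 1.0, -0.0]
contact_force: [0.2, 0.8, -5.9]
finger_gap: 29.2
grip_force: 50.7
```

Emit:
servo_tool(rows=[[[0,-0.002,0,0],[0,-0.004,0,0],[0,-0.006,0,0],[0,-0.008,0,0],[0,-0.01,0,0]]])

```text
time: 15.68
ee_pos: [598.9, -3.7, 77.8]
tool_rot: [0.0, -0.005, 1.0, -0.0]
contact_force: [0.1, 0.8, -4.5]
finger_gap: 29.1
grip_force: 50.8
```

Emit:
servo_tool(rows=[[[0,-0.002,0,0],[0,-0.004,0,0],[0,-0.006,0,0],[0,-0.008,0,0],[0,-0.01,0,0]]])

```text
time: 16.1
ee_pos: [598.9, -13.6, 77.7]
tool_rot: [0.0, -0.005, 1.0, -0.0]
contact_force: [0.7, 0.1, -5.4]
finger_gap: 29.2
grip_force: 50.8
```

Emit:
servo_tool(rows=[[[0,-0.002,0,0],[0,-0.004,0,0],[0,-0.006,0,0],[0,-0.008,0,0],[0,-0.01,0,0]]])

```text
time: 16.52
ee_pos: [599.0, -23.6, 77.7]
tool_rot: [0.0, -0.005, 1.0, -0.0]
contact_force: [-0.1, -0.9, -5.1]
finger_gap: 29.5
grip_force: 50.8
```

Emit:
servo_tool(rows=[[[0,-0.002,0,0],[0,-0.004,0,0],[0,-0.006,0,0],[0,-0.008,0,0],[0,-0.01,0,0]]])

```text
time: 16.93
ee_pos: [599.1, -33.6, 77.7]
tool_rot: [0.0, -0.005, 1.0, -0.0]
contact_force: [0.6, -0.4, -5.3]
finger_gap: 29.6
grip_force: 50.8
```

```bash
python3 - <<'E'
from w import *
look("w5",[("carriage_grip",96.5),("deepest",94.5)])
im=cv2.imread("pics/w5.png"); cv2.imwrite("pics/c6.png",cv2.resize(im[125:275,60:260],(800,600),interpolation=cv2.INTER_CUBIC))
E
```

```text
t 16.93 tcp [599.1 -33.6  77.7] j [-0.26  0.38  1.65 -0.    1.11 -1.84] tool y ang 90.57750233570528 F [ 0.6 -0.4 -5.3] tilt [ 0. -0. -1.]
carriage_grip 0.69 [260. 255.] [596.8 -33.5  96.5] tool [  2.3   0.1 -18.8]
deepest 0.97 [178. 251.] [596.1 -72.7  94.5] tool [  3.3 -39.  -16.8]
```

View pics/c6.png

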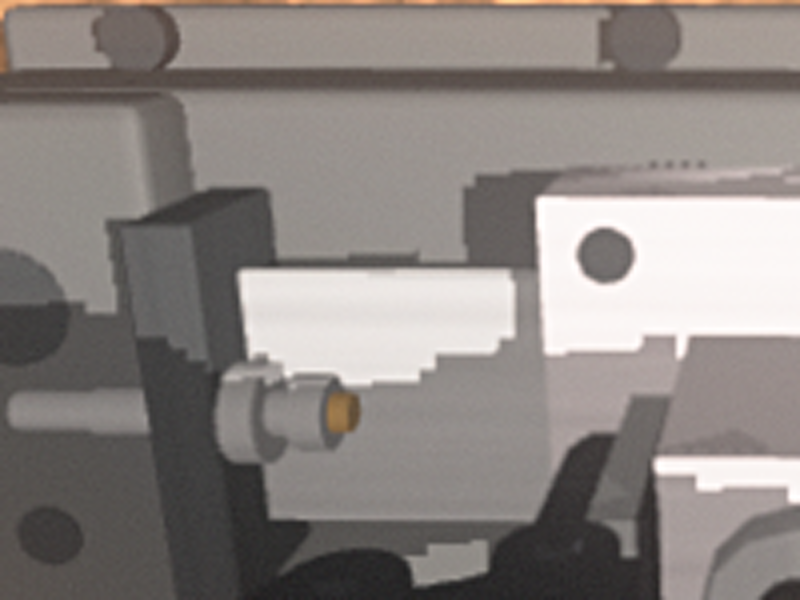

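The screw's brass nose tip is at (358,410) and the carriage's front edge is at x≈540. I'll compute the gap.

```bash
python3 - <<'E'
from h import *
o=dict(sensors.get_obs()); o["tool_rot"]=[0,0,1,0]; o["ee_pos"]=np.array([0,0,77.7])
g=lambda x,y,z: np.round(atz("wrist",(60+x/4-.4,125+y/4-.4),z,o)[:2],2)
print("nose",g(358,410,63.5),"head",g(335,412,63.5),"front",g(537,197,69))
E
```

```text
nose [ -2.54 -64.3 ] head [ -2.21 -67.7 ] front [-35.3  -35.08]
```

Emit:
servo_tool(rows=[[[0,-0.002,0,0],[0,-0.004,0,0],[0,-0.006,0,0],[0,-0.008,0,0],[0,-0.01,0,0]]])

```text
time: 17.5
ee_pos: [599.1, -43.7, 77.7]
tool_rot: [0.0, -0.005, 1.0, -0.0]
contact_force: [0.2, -0.6, -4.7]
finger_gap: 29.3
grip_force: 50.7
```

Emit:
servo_tool(rows=[[[0,-0.002,0,0],[0,-0.004,0,0],[0,-0.006,0,0],[0,-0.008,0,0],[0,-0.01,0,0]]])

```text
time: 17.92
ee_pos: [599.3, -53.7, 77.7]
tool_rot: [0.0, -0.005, 1.0, -0.0]
contact_force: [0.5, 0.1, -6.3]
finger_gap: 29.2
grip_force: 50.7
```

Emit:
servo_tool(rows=[[[0,-0.0012,0,0],[0,-0.0024,0,0],[0,-0.0036,0,0],[0,-0.0048,0,0],[0,-0.006,0,0]]])

```text
time: 18.33
ee_pos: [599.3, -59.5, 77.7]
tool_rot: [-0.0, -0.005, 1.0, -0.0]
contact_force: [-0.7, -0.4, -4.3]
finger_gap: 29.0
grip_force: 50.7
```

Emit:
servo_tool(rows=[[[0,-0.0006,0,0],[0,-0.0012,0,0],[0,-0.0018,0,0],[0,-0.0024,0,0],[0,-0.003,0,0]]])

```text
time: 18.75
ee_pos: [599.4, -62.4, 77.7]
tool_rot: [0.0, -0.005, 1.0, -0.0]
contact_force: [-0.1, -0.3, -6.0]
finger_gap: 29.3
grip_force: 50.7
```

Now I'll feel for the stop in fine steps.

Emit:
servo_tool(rows=[[[0,-0.0004,0,0],[0,-0.0008,0,0],[0,-0.0012,0,0],[0,-0.0016,0,0],[0,-0.002,0,0]]])

```text
time: 19.17
ee_pos: [599.3, -64.4, 77.7]
tool_rot: [-0.0, -0.005, 1.0, 0.0]
contact_force: [-0.2, -0.1, -4.3]
finger_gap: 29.5
grip_force: 50.7
```

Emit:
servo_tool(rows=[[[0,-0.0003,0,0],[0,-0.0006,0,0],[0,-0.0009,0,0],[0,-0.0012,0,0],[0,-0.0012,0,0]]])

```text
time: 19.58
ee_pos: [599.4, -65.7, 77.7]
tool_rot: [-0.0, -0.005, 1.0, 0.0]
contact_force: [-0.2, 0.5, -5.0]
finger_gap: 29.5
grip_force: 50.7
```

Emit:
servo_tool(rows=[[[0,-0.0002,0,0],[0,-0.0004,0,0],[0,-0.0006,0,0],[0,-0.0008,0,0],[0,-0.0008,0,0]]])

```text
time: 20.0
ee_pos: [599.4, -66.4, 77.7]
tool_rot: [-0.0, -0.005, 1.0, 0.0]
contact_force: [0.3, 1.0, -5.1]
finger_gap: 29.3
grip_force: 50.7
```

Emit:
servo_tool(rows=[[[0,-0.0002,0,0],[0,-0.0004,0,0],[0,-0.0006,0,0],[0,-0.0008,0,0],[0,-0.0008,0,0]]])

```text
time: 20.42
ee_pos: [599.3, -66.5, 77.7]
tool_rot: [-0.0, -0.005, 1.0, 0.001]
contact_force: [-0.9, 4.8, -3.4]
finger_gap: 29.3
grip_force: 50.8
```

It's solid at y ≈ −66.5. I'll press to roughly 10 N.

Emit:
servo_tool(rows=[[[0,-0.0002,0,0],[0,-0.0004,0,0],[0,-0.0004,0,0],[0,-0.0004,0,0],[0,-0.0004,0,0]]])

```text
time: 20.83
ee_pos: [599.3, -66.5, 77.7]
tool_rot: [-0.0, -0.005, 1.0, 0.001]
contact_force: [-0.3, 5.7, -3.3]
finger_gap: 29.2
grip_force: 50.9
```

```bash
python3 - <<'E'
from w import *
o=sensors.get_obs(); print(o["moment"],o["contact_force"],o["joints"])
E
```

```text
[1.11096076 0.07372918 0.00617241] [-0.30022848  5.68957077 -3.32768695] [-3.11546484e-01  3.89079614e-01  1.63849730e+00  1.88273178e-03
  1.11476283e+00 -1.89333437e+00]
```

Emit:
servo_tool(rows=[[[0,-0.0002,0,0],[0,-0.0005,0,0],[0,-0.0005,0,0],[0,-0.0005,0,0],[0,-0.0005,0,0]]])

```text
time: 21.25
ee_pos: [599.4, -66.5, 77.8]
tool_rot: [-0.0, -0.005, 1.0, 0.001]
contact_force: [-0.4, 8.1, -2.6]
finger_gap: 28.9
grip_force: 51.1
```

Emit:
servo_tool(rows=[[[0,0,0,0],[0,0,0,0],[0,0,0,0],[0,0,0,0],[0,0,0,0]]], fingers=0.5, grip_force=20)

```text
time: 21.67
ee_pos: [599.9, -68.7, 78.3]
tool_rot: [0.001, -0.005, 1.0, -0.0]
contact_force: [0.3, 0.4, 0.3]
finger_gap: 42.8
grip_force: 0.0
```

```bash
python3 - <<'E'
from w import *
look("w6",[("carriage_grip",94.5),("knob_grip",91.5)])
im=cv2.imread("pics/w6.png"); cv2.imwrite("pics/c7.png",cv2.resize(im[150:330,120:360],(800,600),interpolation=cv2.INTER_CUBIC))
E
```

```text
t 21.67 tcp [599.9 -68.7  78.3] j [-0.31  0.39  1.64 -0.    1.11 -1.89] tool y ang 90.56575556160114 F [0.3 0.4 0.3] tilt [ 0.001 -0.001 -1.   ]
carriage_grip 0.97 [262. 252.] [597.5 -67.7  94.5] tool [  2.4   1.  -16.2]
```

View pics/c7.png

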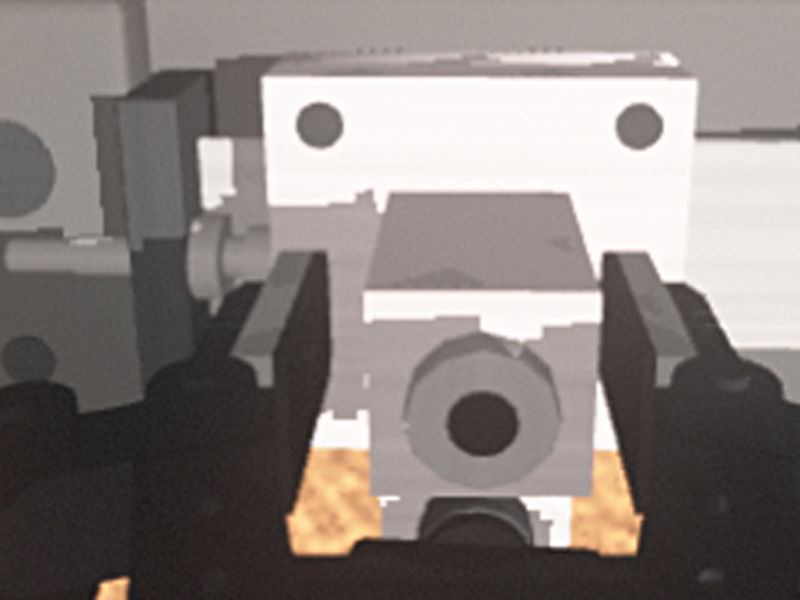

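The carriage stayed seated against the screw, whose shaft is at (235,255) in the crop, with the boss free between the open fingers. I'll rise, turn 94° and go above the knob.

Emit:
servo_tool(rows=[[[0,0.001,-0.005,0],[0,0.0015,-0.02,0],[0,0.0015,-0.045,0],[-0.01,0.0015,-0.065,5],[-0.025,0.0015,-0.07,12]]])

```text
time: 22.23
ee_pos: [626.2, -66.8, 152.5]
tool_rot: [0.003, 0.102, 0.995, -0.001]
contact_force: [1.0, 0.0, 1.0]
finger_gap: 42.4
grip_force: 0.0
```

Emit:
servo_tool(rows=[[[0,0,0,7],[0,0,0,14],[0,0,0,21],[0,0,0,28],[0,0,0,35]]])

```text
time: 22.65
ee_pos: [624.4, -66.3, 148.1]
tool_rot: [0.0, 0.397, 0.918, -0.0]
contact_force: [-0.8, -1.0, 0.4]
finger_gap: 42.7
grip_force: 0.0
```

Emit:
servo_tool(rows=[[[0,0,0,7],[0,0,0,14],[0,0,0,21],[0,0,0,28],[0,0,0,35]]])

```text
time: 23.07
ee_pos: [624.4, -66.3, 148.1]
tool_rot: [0.0, 0.655, 0.756, 0.0]
contact_force: [0.1, -0.6, -0.1]
finger_gap: 42.7
grip_force: 0.0
```

Emit:
servo_tool(rows=[[[0,0.013,0,6],[0,0.026,0,12],[0,0.026,0,12],[0,0.026,0,12],[0,0.026,0,12]]])

```text
time: 23.48
ee_pos: [649.6, -62.5, 147.7]
tool_rot: [-0.0, 0.727, 0.687, -0.0]
contact_force: [0.1, -0.2, -0.8]
finger_gap: 42.8
grip_force: 0.0
```

Emit:
servo_tool(rows=[[[0,0,0,0],[0,0,0,0],[0,0,0,0],[0,0,0,0],[0,0,0,0]]])

```text
time: 23.9
ee_pos: [650.0, -62.5, 147.8]
tool_rot: [0.0, 0.728, 0.686, -0.0]
contact_force: [-1.1, -0.7, 0.8]
finger_gap: 42.7
grip_force: 0.0
```

```bash
python3 - <<'E'
from w import *
look("w7",[("carriage_grip",94.5),("knob_grip",91.5),("slot_roof",59),("stop",45)])
for r in eyes.regions_of("knob","wrist")[:2]: print("knob",r["conf"],r["rect"])
im=cv2.imread("pics/w7.png"); g=cv2.cvtColor(im,cv2.COLOR_BGR2GRAY)
m=(g<60).astype(np.uint8); n,l,s,c=cv2.connectedComponentsWithStats(m)
print([(list(map(int,s[i])),np.round(c[i])) for i in range(1,n) if s[i,4]>150])
E
```

```text
t 23.9 tcp [650.  -62.5 147.8] j [-0.28  0.42  1.44 -0.    1.28 -0.22] tool y ang -3.410412891940836 F [-1.1 -0.7  0.8] tilt [ 0. -0. -1.]
carriage_grip 0.66 [189. 219.] [598.4 -68.3  94.5] tool [ -8.8 -51.1  53.3]
knob_grip 0.78 [265. 213.] [653.4 -68.   91.5] tool [-5.2  3.7 56.3]
slot_roof 0.97 [197. 199.] [597.3 -64.5  59. ] tool [ -5.1 -52.4  88.8]
stop 0.56 [204. 250.] [ 595.3 -117.7   45. ] tool [-58.3 -51.4 102.8]
knob 0.6 [248.1, 175.7, 31.8, 65.2]
[([330, 0, 33, 27, 230], array([344.,  17.])), ([256, 185, 20, 56, 235], array([267., 225.])), ([0, 226, 512, 158, 43361], array([257., 331.]))]
```

```bash
python3 - <<'E'
from h import *
o=dict(sensors.get_obs()); 
im=eyes.grab_frame("wrist"); r=eyes.regions_of("knob_grip","wrist")
im=cv2.cvtColor(im,cv2.COLOR_RGB2BGR); g=cv2.cvtColor(im,cv2.COLOR_BGR2GRAY)
for q in r[:2]: print(q["conf"],q["rect"])
for y in range(170,246,4): print(y,[int(v) for v in g[y,240:292:2]])
E
```

```text
0.72 [251.3, 177.1, 28.1, 65.0]
170 [128, 142, 140, 144, 127, 85, 90, 92, 127, 144, 134, 96, 181, 194, 169, 188, 178, 157, 161, 174, 171, 163, 171, 173, 184, 181]
174 [94, 97, 142, 143, 135, 104, 112, 113, 131, 138, 156, 161, 176, 186, 184, 183, 183, 178, 165, 174, 186, 176, 177, 183, 189, 202]
178 [189, 187, 185, 185, 186, 185, 181, 187, 140, 56, 63, 61, 59, 61, 57, 91, 194, 161, 165, 169, 180, 184, 183, 191, 173, 177]
182 [237, 236, 236, 234, 236, 234, 246, 255, 86, 65, 66, 69, 66, 67, 68, 59, 232, 235, 198, 142, 178, 181, 178, 177, 183, 192]
186 [236, 238, 235, 240, 248, 247, 249, 255, 88, 65, 70, 67, 71, 67, 66, 58, 169, 236, 235, 235, 200, 134, 148, 155, 160, 181]
190 [235, 236, 233, 235, 247, 244, 230, 242, 81, 65, 70, 68, 66, 68, 68, 61, 108, 241, 235, 232, 236, 231, 167, 158, 168, 182]
194 [236, 246, 250, 244, 245, 255, 143, 83, 68, 66, 67, 67, 66, 67, 66, 66, 57, 78, 218, 234, 234, 235, 232, 189, 179, 168]
198 [217, 252, 245, 232, 243, 230, 76, 68, 62, 67, 71, 67, 67, 67, 66, 63, 62, 59, 155, 237, 234, 234, 236, 177, 171, 172]
202 [175, 250, 247, 249, 238, 147, 66, 70, 68, 6
[... 620 characters left out ...]
59, 60, 60, 63, 62, 59, 64, 55, 83, 116, 118, 112, 109, 108, 110, 122, 120, 115]
226 [209, 106, 89, 91, 88, 90, 87, 71, 63, 57, 62, 61, 62, 59, 61, 56, 80, 110, 105, 108, 111, 117, 114, 104, 108, 168]
230 [241, 105, 90, 86, 137, 138, 130, 93, 59, 56, 63, 59, 59, 59, 59, 54, 82, 102, 97, 101, 110, 115, 111, 110, 103, 158]
234 [240, 118, 86, 86, 126, 133, 131, 101, 59, 58, 59, 59, 59, 58, 58, 55, 83, 110, 115, 114, 113, 108, 106, 151, 171, 165]
238 [238, 147, 82, 84, 121, 133, 131, 110, 56, 57, 57, 58, 55, 57, 56, 52, 93, 114, 108, 108, 103, 102, 157, 199, 200, 185]
242 [245, 181, 82, 84, 89, 132, 131, 114, 62, 83, 114, 125, 124, 104, 171, 114, 108, 109, 103, 100, 102, 105, 172, 195, 206, 179]
```

```bash
python3 - <<'E'
from h import *
s=sensors.get_obs(); o=dict(s); o["tool_rot"]=[0,0,1,0]; o["ee_pos"]=np.array([0,0,147.8])
def t(px,z): p=atz("wrist",px,z,o); return np.round([-p[0],p[1]],1)  # tool x,y
print("far end",t((263.3,241),96.5),"near end bottom",t((263.5,176.3),74.5),"near end top?",t((263.5,192),96.5),"left/right",t((255.5,230),96.5),t((271.3,230),96.5),t((255.7,184),85),t((271.2,184),85))
print(s["ee_pos"])
E
```

```text
far end [-25.2   2.4] near end bottom [18.   2.6] near end top? [11.8  2.4] left/right [-16.5  -3.2] [-16.5   8.1] [14.6 -3.2] [14.7  8.1]
[650.10101409 -62.49963415 147.7035114 ]
```

Emit:
servo_tool(rows=[[[-0.002,0.0012,0,0],[-0.004,0.0024,0.01,0],[-0.004,0.0024,0.025,0],[-0.004,0.0024,0.035,0],[-0.004,0.0024,0.04,0]]], fingers=0.36)

```text
time: 24.72
ee_pos: [650.8, -66.4, 104.9]
tool_rot: [-0.002, 0.728, 0.686, -0.001]
contact_force: [-0.9, 0.2, 0.3]
finger_gap: 30.4
grip_force: 0.0
```

Emit:
servo_tool(rows=[[[0,0,0.008,0],[0,0,0.016,0],[0,0,0.024,0],[0,0,0.03,0],[0,0,0.034,0]]])

```text
time: 25.13
ee_pos: [651.9, -66.5, 72.6]
tool_rot: [-0.0, 0.728, 0.686, -0.0]
contact_force: [-0.2, -0.4, -0.7]
finger_gap: 30.8
grip_force: 0.0
```

Emit:
servo_tool(rows=[[[0,0,0,0],[0,0,0,0],[0,0,0,0],[0,0,0,0],[0,0,0,0]]])

```text
time: 25.55
ee_pos: [652.6, -66.7, 74.3]
tool_rot: [0.0, 0.728, 0.686, 0.0]
contact_force: [-0.2, 0.0, 0.2]
finger_gap: 30.8
grip_force: 0.0
```

Emit:
servo_tool(rows=[[[0,0,0,0],[0,0,0,0],[0,0,0,0],[0,0,0,0],[0,0,0,0]]], fingers=0, grip_force=30)

```text
time: 25.97
ee_pos: [652.8, -66.7, 74.2]
tool_rot: [0.001, 0.728, 0.686, 0.0]
contact_force: [1.3, 0.4, 1.0]
finger_gap: 16.6
grip_force: 29.4
```

Emit:
servo_tool(rows=[[[0,0,0,0],[0,0,0,0],[0,0,0,0]]])

```text
time: 26.22
ee_pos: [652.7, -66.7, 74.1]
tool_rot: [0.001, 0.728, 0.686, 0.0]
contact_force: [1.8, -0.1, 2.5]
finger_gap: 16.5
grip_force: 29.5
```

```bash
python3 - <<'E'
from h import *
o=sensors.get_obs(); print(o["moment"],o["contact_force"],o["joints"])
E
```

```text
[ 0.03110622 -0.34713841  0.03126825] [ 1.83597511 -0.13606896  2.45152143] [-2.85719702e-01  5.14193728e-01  1.47457938e+00  1.37368982e-04
  1.15155862e+00 -2.25955157e-01]
```

The gap is 16.5 mm, not 12, so the pads are closing on a round hub below the bar. I'll open, raise 8 mm and grip again.

Emit:
servo_tool(rows=[[[0,0,0,0],[0,0,0,0],[0,0,-0.004,0],[0,0,-0.008,0],[0,0,-0.008,0]]], fingers=0.36)

```text
time: 26.63
ee_pos: [652.6, -66.8, 82.6]
tool_rot: [0.0, 0.728, 0.686, 0.0]
contact_force: [-0.5, 0.2, 0.9]
finger_gap: 30.8
grip_force: 0.0
```

Emit:
servo_tool(rows=[[[0,0,0,0],[0,0,0,0],[0,0,0,0],[0,0,0,0],[0,0,0,0]]], fingers=0, grip_force=40)

```text
time: 27.05
ee_pos: [652.5, -66.8, 82.0]
tool_rot: [0.0, 0.728, 0.686, 0.0]
contact_force: [0.9, -0.0, 3.6]
finger_gap: 10.7
grip_force: 44.4
```

Emit:
servo_tool(rows=[[[0,0,0,0],[0,0,0,0],[0,0,0,0]]])

```text
time: 27.3
ee_pos: [652.5, -66.8, 82.0]
tool_rot: [0.0, 0.728, 0.686, 0.0]
contact_force: [0.4, 0.6, 2.1]
finger_gap: 10.6
grip_force: 44.5
```

```bash
python3 - <<'E'
from h import *
o=sensors.get_obs(); print(o["moment"],o["contact_force"],o["joints"])
im=eyes.grab_frame("wrist"); cv2.imwrite("pics/w8.png",cv2.cvtColor(im,cv2.COLOR_RGB2BGR))
for q in("carriage_grip","knob_grip"):
    for r in eyes.landmark_of(q,"wrist")[:1]: print(q,r["conf"],np.round(r["position"]),np.round(atz("wrist",r["position"],{"carriage_grip":94.5,"knob_grip":91.5}[q],o),1))
E
```

```text
[-0.12278156  0.01509642  0.04098042] [0.36869487 0.63217045 2.06248888] [-2.85763934e-01  5.04259612e-01  1.47136742e+00 -1.34314479e-04
  1.16530618e+00 -2.25946921e-01]
carriage_grip 0.84 [152. 256.] [598.4 -66.9  94.5]
knob_grip 0.64 [258. 245.] [651.5 -65.4  91.5]
```

Gripped on the bar. Turning clockwise.

Emit:
servo_tool(rows=[[[0,0,0,4],[0,0,0,8],[0,0,0,12],[0,0,0,16],[0,0,0,20]]])

```text
time: 27.87
ee_pos: [652.4, -67.0, 82.0]
tool_rot: [0.0, 0.837, 0.548, -0.0]
contact_force: [-0.2, -1.0, 3.8]
finger_gap: 10.6
grip_force: 44.6
```

Emit:
servo_tool(rows=[[[0,0,0,4],[0,0,0,8],[0,0,0,12],[0,0,0,16],[0,0,0,20]]])

```text
time: 28.28
ee_pos: [652.8, -66.9, 82.1]
tool_rot: [0.001, 0.919, 0.394, 0.001]
contact_force: [2.0, -0.4, 3.5]
finger_gap: 11.1
grip_force: 44.5
```

```bash
python3 - <<'E'
from h import *
o=sensors.get_obs(); print(o["moment"],o["contact_force"],o["joints"][5])
E
```

```text
[-0.09867279 -0.18351391  0.20671429] [ 1.95829991 -0.36177104  3.47204286] 0.475285207007786
```

Emit:
servo_tool(rows=[[[0,0,0,3],[0,0,0,6],[0,0,0,9],[0,0,0,12],[0,0,0,14]]])

```text
time: 28.7
ee_pos: [652.9, -66.5, 82.1]
tool_rot: [0.0, 0.96, 0.279, 0.001]
contact_force: [1.4, 0.7, 2.7]
finger_gap: 10.8
grip_force: 44.5
```

Emit:
servo_tool(rows=[[[0,0,0,2],[0,0,0,4],[0,0,0,6],[0,0,0,8],[0,0,0,8]]])

```text
time: 29.12
ee_pos: [653.0, -66.1, 82.1]
tool_rot: [-0.0, 0.977, 0.213, 0.001]
contact_force: [3.0, 2.2, 2.5]
finger_gap: 11.0
grip_force: 44.5
```

```bash
python3 - <<'E'
from h import *
o=sensors.get_obs(); print(o["moment"],o["contact_force"],o["joints"][5],o["finger_gap"])
im=eyes.grab_frame("wrist")
for r in eyes.landmark_of("carriage_grip","wrist")[:1]: print(r["conf"],np.round(atz("wrist",r["position"],94.5,o),1))
E
```

```text
[ 0.2793728  -0.44088398  0.13269945] [3.00016086 2.1943493  2.54239997] 0.8567531177161086 10.959759039145856
```

Emit:
servo_tool(rows=[[[0,0,0,1],[0,0,0,2],[0,0,0,3],[0,0,0,3],[0,0,0,3]]])

```text
time: 29.63
ee_pos: [653.0, -66.1, 82.1]
tool_rot: [-0.0, 0.982, 0.187, 0.001]
contact_force: [3.7, 4.7, 3.2]
finger_gap: 10.5
grip_force: 44.6
```

```bash
python3 - <<'E'
from h import *
o=sensors.get_obs(); print(o["moment"],o["contact_force"],o["joints"][5],o["finger_gap"])
im=eyes.grab_frame("wrist")
cv2.imwrite("pics/w9.png",cv2.cvtColor(im,cv2.COLOR_RGB2BGR))
for q in("carriage_grip","knob_grip"):
    for r in eyes.landmark_of(q,"wrist")[:1]: print(q,r["conf"],np.round(r["position"]),np.round(atz("wrist",r["position"],{"carriage_grip":94.5,"knob_grip":91.5}[q],o),1))
o=sensors.get_obs(); print(o["moment"])
E
```

```text
[ 0.58062246 -0.68597683  0.13826929] [3.74240621 4.65720299 3.1760394 ] 0.9089900686496107 10.47401358150536
knob_grip 0.74 [258. 247.] [652.9 -66.1  91.5]
[ 0.62706875 -0.73545091  0.11543705]
```

Emit:
servo_tool(rows=[[[0,0,0,0],[0,0,0,0],[0,0,0,0],[0,0,0,0],[0,0,-0.003,0]]], fingers=0.36)

```text
time: 30.2
ee_pos: [651.1, -66.6, 83.5]
tool_rot: [-0.0, 0.982, 0.187, -0.001]
contact_force: [0.5, -0.0, 0.3]
finger_gap: 30.8
grip_force: 0.0
```

Emit:
servo_tool(rows=[[[0,0,-0.02,0],[0,0,-0.04,0],[0,0,-0.06,0],[0,0,-0.075,0],[0,0,-0.08,0]]])

```text
time: 30.62
ee_pos: [653.7, -67.2, 168.2]
tool_rot: [0.001, 0.982, 0.187, 0.002]
contact_force: [0.3, -0.1, -0.1]
finger_gap: 30.6
grip_force: 0.0
```

Emit:
servo_tool(rows=[[[0.02,0,0,-7],[0.04,0,0,-14],[0.04,0,0,-21],[0.04,0,0,-21],[0.04,0,0,-21]]])

```text
time: 31.03
ee_pos: [688.8, -51.9, 163.7]
tool_rot: [-0.0, 0.932, 0.362, -0.001]
contact_force: [-0.7, -0.2, 0.3]
finger_gap: 30.5
grip_force: 0.0
```

Emit:
servo_tool(rows=[[[0,0,0,0],[0,0,0,0],[0,0,0,0]]])

```text
time: 31.28
ee_pos: [689.1, -52.1, 164.7]
tool_rot: [-0.0, 0.932, 0.362, -0.0]
contact_force: [0.7, -0.8, -0.2]
finger_gap: 30.6
grip_force: 0.0
```

```bash
python3 - <<'E'
from w import *
look("w10",[("carriage_grip",94.5),("knob_grip",91.5),("deepest",94.5),("stop",45)])
o=sensors.get_obs()
for r in eyes.regions_of("knob_grip","wrist")[:2]:
    print(r["conf"],r["rect"])
im=cv2.imread("pics/w10.png"); g=cv2.cvtColor(im,cv2.COLOR_BGR2GRAY)
c=eyes.landmark_of("knob_grip","wrist")[0]["position"]; x,y=map(int,c); print(x,y)
m=(g<80).astype(np.uint8); m[:max(0,y-50)]=0; m[y+50:]=0; m[:,:max(0,x-50)]=0; m[:,x+50:]=0
n,l,s,cc=cv2.connectedComponentsWithStats(m)
for i in range(1,n):
    if s[i,4]>120:
        p=[atz("wrist",[float(b),float(a)],96.5,o)[:2] for a,b in np.argwhere(l==i)]
        print(s[i],cv2.minAreaRect(np.array(p,np.float32)))
E
```

```text
t 31.28 tcp [689.1 -52.1 164.7] j [-0.25  0.5   1.3  -0.    1.34  0.58] tool y ang -47.51696695782821 F [ 0.7 -0.8 -0.2] tilt [-0.  0. -1.]
knob_grip 0.63 [240. 242.] [651.2 -66.   91.5] tool [-37.3 -15.3  73.2]
stop 0.92 [245. 292.] [ 594.2 -119.3   45. ] tool [-115.3  -14.5  119.7]
0.79 [229.4, 210.3, 31.8, 59.8]
240 242
[197 192  33  23 267] ((666.0770263671875, -26.37510871887207), (6.890344619750977, 26.62725257873535), 0.3872506022453308)
[ 190  210   67   82 2714] ((635.98193359375, -58.31239700317383), (88.01484680175781, 38.236297607421875), 13.93663501739502)Traceback (most recent call last):
  File "<stdin>", line 12, in <module>
  File "h.py", line 13, in atz
    c,v=ray(cam,px,obs); return c+v*(z-c[2])/v[2]
        ~~~^^^^^^^^^^^^
  File "h.py", line 6, in ray
    p=eyes.camera_params(cam); K=np.array(p["K"],float); d=np.array(p["dist"],float)
ValueError: time passes only in moves, steps and waits
```

Emit:
servo_tool(rows=[[[0,0,-0.03,0],[-0.015,-0.01,-0.055,0],[-0.03,-0.022,-0.075,0],[-0.046,-0.033,-0.08,0],[-0.046,-0.033,-0.08,0]]])

```text
time: 32.05
ee_pos: [632.3, -59.2, 247.8]
tool_rot: [0.001, 0.932, 0.363, 0.001]
contact_force: [0.3, -0.8, -0.6]
finger_gap: 30.8
grip_force: 0.0
```

Emit:
servo_tool(rows=[[[0,0,0,0],[0,0,0,0],[0,0,0,0],[0,0,0,0],[0,0,0,0]]])

```text
time: 32.47
ee_pos: [633.4, -58.6, 243.8]
tool_rot: [-0.0, 0.932, 0.363, -0.0]
contact_force: [-0.1, -0.1, -0.2]
finger_gap: 31.0
grip_force: 0.0
```

```bash
python3 - <<'E'
from w import *
look("w11",[("carriage_grip",94.5),("knob_grip",91.5),("deepest",94.5),("stop",45)])
o=sensors.get_obs(); p=eyes.camera_params("wrist"); K=np.array(p["K"]);D=np.array(p["dist"]);T=np.array(p["tool_from_camera"]);Rt=quatR(o["tool_rot"])
def W(px,z):
    u=cv2.undistortPoints(np.array(px,float).reshape(-1,1,2),K,D)[:,0]; v=(Rt@T[:3,:3]@np.c_[u,np.ones(len(u))].T).T
    c=Rt@T[:3,3]+o["ee_pos"]; return (c+v*((z-c[2])/v[:,2])[:,None])[:,:2]
for r in eyes.regions_of("knob_grip","wrist")[:2]:
    m=np.argwhere(r["mask"])[:,::-1]; q=W(m,90); print(r["conf"],r["rect"],cv2.minAreaRect(q.astype(np.float32)))
    w,v=np.linalg.eigh(np.cov(q.T)); print("axis",np.degrees(np.arctan2(v[1,1],v[0,1])),np.sqrt(w))
    ct=q.mean(0)
# bar by darkness near knob, pixels whose ground pos within 30 of knob
g=cv2.cvtColor(cv2.imread("pics/w11.png"),cv2.COLOR_BGR2GRAY)
P=np.argwhere(g<80)[:,::-1]; q=W(P,96.5); q=q[np.hypot(*(q-[652,-66]).T)<27]
w,v=np.linalg.eigh(np.cov(q.T)); print("dark",len(q),q.mean(0),"axis",np.degrees(np.arctan2(v[1,1],v[0,1])),np.sqrt(w))
E
```

```text
t 32.47 tcp [633.4 -58.6 243.8] j [-0.28  0.31  1.4   0.    1.44  0.55] tool y ang -47.41399410558816 F [-0.1 -0.1 -0.2] tilt [-0.001  0.    -1.   ]
carriage_grip 0.75 [240. 206.] [596.5 -65.2  94.5] tool [-31.6 -20.  149.4]
knob_grip 0.9 [276. 169.] [650.6 -65.9  91.5] tool [  7.8  17.1 152.3]
stop 0.62 [275. 220.] [ 597.9 -119.    45. ] tool [-66.9  20.7 198.8]
0.87 [266.6, 144.1, 24.6, 46.6] ((651.961181640625, -64.67694091796875), (46.97892761230469, 19.630088806152344), 31.108457565307617)
axis -154.13531733258114 [ 4.62441495 12.53037755]
dark 607 [654.09929221 -65.03362524] axis -147.6283626494389 [ 6.00545019 12.15901471]
```

The knob now stands at about 1.1 rad, which is tight. To be sure the carriage hasn't crept off the nose, I'll go back to the pre-clamp viewing pose and compare with that picture numerically.

Emit:
servo_tool(rows=[[[0.002,0.003,0.015,-7],[0.004,0.006,0.035,-14],[0.006,0.009,0.055,-21],[0.008,0.012,0.075,-28],[0.0097,0.0142,0.09,-35]]])

```text
time: 33.18
ee_pos: [649.5, -62.5, 152.8]
tool_rot: [-0.001, 0.778, 0.629, -0.001]
contact_force: [-0.2, 0.7, -0.3]
finger_gap: 30.6
grip_force: 0.0
```

Emit:
servo_tool(rows=[[[0,0,0.006,-5],[0,0,0.006,-9],[0,0,0.006,-9],[0,0,0.006,-9],[0,0,0.006,-9]]])

```text
time: 33.6
ee_pos: [650.4, -62.7, 149.3]
tool_rot: [0.0, 0.728, 0.685, 0.0]
contact_force: [0.0, -0.6, -0.2]
finger_gap: 30.8
grip_force: 0.0
```

Emit:
servo_tool(rows=[[[0,0,0,0],[0,0,0,0],[0,0,0,0],[0,0,0,0],[0,0,0,0]]])

```text
time: 34.02
ee_pos: [650.0, -62.7, 148.8]
tool_rot: [0.0, 0.728, 0.686, 0.0]
contact_force: [0.6, -0.4, 0.2]
finger_gap: 30.7
grip_force: 0.0
```

```bash
python3 - <<'E'
from w import *
look("w12",[("carriage_grip",94.5),("knob_grip",91.5),("stop",45)])
a=cv2.cvtColor(cv2.imread("pics/w7.png"),cv2.COLOR_BGR2GRAY);b=cv2.cvtColor(cv2.imread("pics/w12.png"),cv2.COLOR_BGR2GRAY)
pts=cv2.goodFeaturesToTrack(a,80,0.02,5,mask=np.pad(np.ones((140,270),np.uint8)*255,((100,144),(0,242))))
n,st,e=cv2.calcOpticalFlowPyrLK(a,b,pts,None,winSize=(15,15))
for p,q,s,er in sorted(zip(pts[:,0].tolist(),n[:,0].tolist(),st[:,0],e[:,0])):
    if s and er<8: print(np.round(p),np.round(np.subtract(q,p),1),round(float(er),1))
E
```

```text
t 34.02 tcp [650.  -62.7 148.8] j [-0.28  0.42  1.44 -0.    1.28 -0.22] tool y ang -3.4341777082598415 F [ 0.6 -0.4  0.2] tilt [ 0. -0. -1.]
carriage_grip 0.98 [190. 216.] [599.1 -66.6  94.5] tool [ -7.  -50.6  54.3]
carriage_grip 0.17 [200. 197.] [607.9 -53.   94.5] tool [  7.1 -42.6  54.3]
knob_grip 0.87 [264. 208.] [652.9 -64.8  91.5] tool [-2.   3.  57.3]
knob_grip 0.69 [178.  46.] [604.   46.6  91.5] tool [106.3 -52.5  57.3]
[  2. 160.] [ 0.7 -0.1] 6.7
[  3. 103.] [1.3 0.3] 6.0
[  3. 181.] [ 0.7 -0.2] 3.7
[  3. 237.] [ 0.7 -0.3] 4.5
[  5. 165.] [ 0.7 -0.1] 4.5
[  9. 108.] [1.1 0.1] 3.7
[ 14. 112.] [ 1. -0.] 3.6
[ 14. 151.] [ 0.8 -0.2] 2.7
[ 16. 172.] [ 0.5 -0.5] 4.0
[ 27. 174.] [ 0.7 -0.3] 3.0
[ 31. 196.] [ 0.6 -0.3] 1.9
[ 36. 113.] [ 0.6 -0. ] 2.7
[ 38. 120.] [0.6 0.1] 2.7
[ 38. 170.] [ 0.5 -0.3] 4.1
[ 40. 211.] [ 0.6 -0.4] 2.0
[ 42. 126.] [0.6 0.1] 2.6
[ 44. 162.] [ 0.6 -0.1] 3.3
[ 45. 141.] [0.6 0. ] 2.8
[ 47. 153.] [ 0.6 -0.1] 3.2
[ 56. 229.] [ 0.6 -0.3] 2.2
[ 58. 124.] [ 0.6 -0.1] 1.8
[ 66. 138.] [ 0.5 -0.2] 1.8
[ 68. 169.] [ 0.6 -0.2] 1.9
[ 71. 186.] [ 0.5 -0.3] 2.0
[ 73. 
[... 273 characters left out ...]

[132. 221.] [ 0.3 -0.4] 1.9
[134. 231.] [ 0.3 -0.4] 2.0
[141. 173.] [ 0.4 -0.3] 2.2
[149. 166.] [ 0.6 -1.3] 5.2
[150. 183.] [ 0.6 -1.3] 6.8
[155. 178.] [ 0.7 -1.3] 5.9
[157. 172.] [ 0.6 -1.3] 4.2
[163. 179.] [ 0.5 -1.3] 3.6
[168. 159.] [ 0.1 -1.2] 2.8
[176. 225.] [ 0.6 -1.6] 3.8
[176. 230.] [ 0.6 -1.7] 3.8
[188. 226.] [ 0.4 -1.7] 4.2
[195. 217.] [ 0.4 -1.7] 3.9
[203. 201.] [ 0.5 -1.5] 2.8
[212. 188.] [ 0.4 -1.3] 3.5
[215. 192.] [ 0.3 -1.2] 4.0
[216. 101.] [ 0.1 -0.6] 2.9
[218. 208.] [-0.4 -3.8] 4.4
[219. 156.] [ 0.1 -1. ] 3.0
[236. 157.] [ 0.4 -1. ] 3.9
[238. 178.] [ 0.4 -1.2] 5.4
[242. 174.] [ 0.4 -1.1] 5.9
[252. 110.] [-0.1  0.3] 2.2
[260. 103.] [-0.1  0.3] 2.5
[261. 121.] [-0.1 -0.1] 2.1
```

```bash
python3 - <<'E'
from h import *
a=cv2.cvtColor(cv2.imread("pics/w5.png"),cv2.COLOR_BGR2GRAY);b=cv2.cvtColor(cv2.imread("pics/w6.png"),cv2.COLOR_BGR2GRAY)
s=4; A=cv2.resize(a,None,fx=s,fy=s,interpolation=cv2.INTER_CUBIC);B=cv2.resize(b,None,fx=s,fy=s,interpolation=cv2.INTER_CUBIC)
p=eyes.camera_params("wrist");K=np.array(p["K"]);D=np.array(p["dist"]);T=np.array(p["tool_from_camera"])
def ty(px,dz):  # tool coords at tool z=dz
    u=cv2.undistortPoints(np.array([[px]],float),K,D)[0,0]; v=T[:3,:3]@[u[0],u[1],1]; q=T[:3,3]+v*(dz-T[2,3])/v[2]; return q[:2]
def m(name,box,dz):
    x0,y0,x1,y1=box; t=A[y0*s:y1*s,x0*s:x1*s]; r=cv2.matchTemplate(B,t,cv2.TM_CCOEFF_NORMED); _,v,_,l=cv2.minMaxLoc(r)
    c0=np.array([(x0+x1)/2,(y0+y1)/2]); c1=c0+np.array(l)/s-[x0,y0]; print(name,round(v,3),c1-c0,"tool shift",np.round(ty(c1,dz)-ty(c0,dz),2))
m("screw hole1",(203,181,219,197),8.5)
m("plate corner",(190,168,206,182),8.5)
m("boss edge",(223,232,245,250),-31.5)
m("flange",(112,214,131,242),14.2)
m("flange top",(112,212,134,226),14.2)
m("bracket corner",(88,178,114,196),6.7)
m("bracket low corner",(118,168,135,184),25)
E
```

```text
screw hole1 0.995 [ 4.5  -1.25] tool shift [0.7  2.45]
plate corner 0.997 [ 4.5  -1.25] tool shift [0.68 2.43]
boss edge 0.836 [ 4.5  -1.75] tool shift [0.79 1.88]
flange 0.706 [61.75 -0.75] tool shift [ 0.64 36.29]
flange top 0.787 [ 269.25 -207.  ] tool shift [107.17 143.19]
bracket corner 0.895 [64.  -1.5] tool shift [ 0.86 34.61]
bracket low corner 0.975 [164.5  36. ] tool shift [-22.37  98.11]
```

It has backed off by roughly 1 mm in total, out of 2.3 mm allowed. As insurance I'll press the clamped carriage home from behind with the shut fingers against the boss.

Emit:
servo_tool(rows=[[[0.008,-0.011,0,-2],[0.016,-0.022,0,-4],[0.024,-0.033,0,-4],[0.032,-0.044,0,-4],[0.0395,-0.0545,0,-4]]], fingers=0)

```text
time: 34.63
ee_pos: [597.4, -19.5, 148.7]
tool_rot: [-0.0, 0.704, 0.711, -0.0]
contact_force: [-0.4, 0.7, 0.7]
finger_gap: -0.0
grip_force: 0.0
```

Emit:
servo_tool(rows=[[[0,0,0.01,0],[0,0,0.025,0],[0,0,0.045,0],[0,0,0.06,0],[0,0,0.063,0]]])

```text
time: 35.05
ee_pos: [595.9, -19.8, 81.9]
tool_rot: [-0.002, 0.704, 0.711, -0.002]
contact_force: [-0.7, 0.2, -0.9]
finger_gap: 0.0
grip_force: 0.0
```

Emit:
servo_tool(rows=[[[-0.003,0,0,0],[-0.006,0,0,0],[-0.009,0,0,0],[-0.012,0,0,0],[-0.013,0,0,0]]])

```text
time: 35.47
ee_pos: [598.9, -33.8, 86.8]
tool_rot: [0.001, 0.704, 0.71, 0.0]
contact_force: [0.3, -0.3, 0.4]
finger_gap: 0.1
grip_force: 0.0
```

Emit:
servo_tool(rows=[[[-0.001,0,0,0],[-0.002,0,0,0],[-0.003,0,0,0],[-0.003,0,0,0],[-0.003,0,0,0]]])

```text
time: 35.88
ee_pos: [598.1, -35.9, 85.7]
tool_rot: [0.0, 0.704, 0.711, 0.0]
contact_force: [-0.4, 0.4, -0.1]
finger_gap: -0.1
grip_force: 0.0
```

Commanded about −36; I expect contact near −40.

Emit:
servo_tool(rows=[[[-0.0005,0,0,0],[-0.001,0,0,0],[-0.0015,0,0,0],[-0.002,0,0,0],[-0.0025,0,0,0]]])

```text
time: 36.3
ee_pos: [598.1, -38.5, 85.7]
tool_rot: [0.0, 0.704, 0.711, -0.0]
contact_force: [-0.5, -0.0, -0.1]
finger_gap: -0.2
grip_force: 0.0
```

Emit:
servo_tool(rows=[[[-0.0005,0,0,0],[-0.001,0,0,0],[-0.0015,0,0,0],[-0.0015,0,0,0],[-0.0015,0,0,0]]])

```text
time: 36.72
ee_pos: [598.2, -39.7, 85.7]
tool_rot: [-0.0, 0.704, 0.711, 0.0]
contact_force: [-0.1, 2.3, 0.3]
finger_gap: -0.1
grip_force: 0.8
```

Emit:
servo_tool(rows=[[[-0.0003,0,0,0],[-0.0006,0,0,0],[-0.0009,0,0,0],[-0.001,0,0,0],[-0.001,0,0,0]]])

```text
time: 37.13
ee_pos: [598.1, -39.7, 85.7]
tool_rot: [-0.001, 0.704, 0.711, 0.001]
contact_force: [-0.2, 6.3, 1.1]
finger_gap: -0.1
grip_force: 3.1
```

Emit:
servo_tool(rows=[[[-0.0005,0,0,0],[-0.001,0,0,0],[-0.0015,0,0,0],[-0.002,0,0,0],[-0.002,0,0,0]]])

```text
time: 37.55
ee_pos: [598.1, -39.8, 85.7]
tool_rot: [-0.002, 0.703, 0.711, 0.002]
contact_force: [0.7, 12.9, 2.5]
finger_gap: 0.0
grip_force: 6.4
```

Emit:
servo_tool(rows=[[[-0.0005,0,0,0],[-0.001,0,0,0],[-0.0015,0,0,0],[-0.0015,0,0,0],[-0.0015,0,0,0]]])

```text
time: 37.97
ee_pos: [598.1, -39.8, 85.8]
tool_rot: [-0.003, 0.703, 0.711, 0.003]
contact_force: [0.5, 18.3, 3.4]
finger_gap: -0.1
grip_force: 8.9
```

Emit:
servo_tool(rows=[[[-0.0005,0,0,0],[-0.001,0,0,0],[-0.0015,0,0,0],[-0.002,0,0,0],[-0.002,0,0,0]]])

```text
time: 38.38
ee_pos: [598.1, -39.8, 85.8]
tool_rot: [-0.004, 0.703, 0.711, 0.004]
contact_force: [0.3, 24.9, 5.7]
finger_gap: 0.1
grip_force: 12.2
```

Emit:
servo_tool(rows=[[[-0.0005,0,0,0],[-0.001,0,0,0],[-0.0015,0,0,0],[-0.0015,0,0,0],[-0.0015,0,0,0]]])

```text
time: 38.8
ee_pos: [598.1, -39.8, 85.8]
tool_rot: [-0.005, 0.703, 0.711, 0.005]
contact_force: [1.5, 30.0, 6.6]
finger_gap: 0.4
grip_force: 14.6
```

At 30 N it doesn't budge, so the clamp holds. The contact position puts the carriage about 1 mm from solid, within tolerance. I'll back off, rise and hand in.

Emit:
servo_tool(rows=[[[0.003,0,0,0],[0.006,0,0,0],[0.009,0,0,0],[0.015,0,0,0],[0.022,0,0,0]]])

```text
time: 39.22
ee_pos: [598.1, -26.4, 85.7]
tool_rot: [0.0, 0.704, 0.71, -0.0]
contact_force: [0.1, 0.6, 0.9]
finger_gap: 0.1
grip_force: 0.0
```

Emit:
servo_tool(rows=[[[0,0,-0.02,0],[0,0,-0.05,0],[0,0,-0.08,0],[0,0,-0.1,0],[0,0,-0.11,0]]])

```text
time: 39.63
ee_pos: [599.7, -26.4, 199.6]
tool_rot: [0.003, 0.704, 0.711, 0.001]
contact_force: [0.3, -1.1, -0.3]
finger_gap: -0.2
grip_force: 0.0
```

Emit:
servo_tool(rows=[[[0,0,0,0],[0,0,0,0],[0,0,0,0],[0,0,0,0],[0,0,0,0]]])

```text
time: 40.05
ee_pos: [597.1, -25.8, 193.9]
tool_rot: [-0.001, 0.704, 0.711, -0.001]
contact_force: [-0.4, 0.6, -0.4]
finger_gap: 0.1
grip_force: 0.0
```

```bash
python3 -c "
from cell import manip
print(manip.job_done())"
```

```text
the job is handed in; nothing more can be done
None
```

The job is handed in with no verdict returned: the carriage was pushed solid against the stop (8 N), slipped back about 1 mm (estimated; 2.3 mm allowed) by the time the knob was at about 1.1 rad, the clamp held a 30 N push, and the arm is clear — but I viewed 11 pictures, one over the limit of 10.

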